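# Close down the drying station

### The job

The varnished boards are dry: turn the drying fan's knob fully anticlockwise to off first, and only then draw every board up out of the drying rack by its top edge and stand it right down in the packing crate, one to a slot. Also nest all the loose steel mixing cups, fully home and upright, into the cup that stands in the cork coaster, which stays there. Leave the other things on the counter where they are.

Things in the scene. Friction and masses are not known exactly. Their poses are not given: they have to be found in the camera images.
- speed (a joint): Angle in rad of the drying fan's speed knob: 0 is off, at the anticlockwise end stop (seen from above); it grows as the knob is turned clockwise, to 4.2. At the start it is somewhere in 1.5 to 3.0. Turning needs about 0.04 N m; it stays where it is left.
- speed_grip (a point): On the vertical axis of the speed knob at the height to grip: a black disc 56 mm across on the fan's front control box with an upright grip bar across it, 53 mm long, 14 mm thick, its top 94 mm above the counter, 7 mm above this point. The frame turns with the knob: x along the bar, z up. Pinch it along y. The white line on its -x end points to the fan's -x (the robot) when off.
- fan: Grey drying fan, fixed. Origin on the counter under the knob's axis; z up, x points to the fan housing. A control box 50 mm high reaches 50 mm to -x, 85 mm to +x and 80 mm either side of the origin; behind it, from x = 85 to 195 mm, the fan housing, 200 mm wide and 160 mm high.
- rack: Aluminium drying rack, fixed, 206 x 100 mm, 54 mm high: a base plate with two rows of comb teeth. Origin at the centre of its underside, z up. Four slots across its x axis at x = -72, -24, 24, 72 mm, each 13 mm wide, floor 10 mm above the counter. It may stand at the robot's left or right.
- crate: Plywood packing crate, fixed, 220 x 122 mm, walls 60 mm high, open at the top. Origin at the centre of its underside, z up. Four slots across its x axis at x = -72, -24, 24, 72 mm, each 19 mm wide (x) and 106 mm long (y), floor 10 mm and wooden spacers' tops 58 mm above the counter. Each slot takes one board; all start empty. It stands on the other side from the rack.
- coaster: Round cork coaster, fixed, 80 mm across, rim 10 mm high, with a recess 52 mm across and floor 4 mm high in which cup0 stands. Origin at the centre of its underside.
- cup0: Heavy-bottomed steel mixing cup like the others, standing in the cork coaster: the bottom of the stack. Origin at the centre of its underside, z up to the mouth. Outside 46 mm across at the foot, 68 mm at the rim, 70 mm high, wall 3 mm, solid base 36 mm thick, so that a cup nested in another stands 36 mm higher than it and its rim shows 36 mm above the other's.
- board1: Dark varnished wooden board 10 mm thick (its x), 90 mm wide (y), 110 mm tall (z), about 70 g, standing upright in a slot of the rack at the start. Origin at the centre of its lower edge face, z up. May be absent.
- board2: Dark varnished wooden board 10 mm thick (its x), 90 mm wide (y), 110 mm tall (z), about 70 g, standing upright in a slot of the rack at the start. Origin at the centre of its lower edge face, z up. May be absent.
- board3: Dark varnished wooden board 10 mm thick (its x), 90 mm wide (y), 110 mm tall (z), about 70 g, standing upright in a slot of the rack at the start. Origin at the centre of its lower edge face, z up. May be absent.
- board4: Dark varnished wooden board 10 mm thick (its x), 90 mm wide (y), 110 mm tall (z), about 70 g, standing upright in a slot of the rack at the start. Origin at the centre of its lower edge face, z up. May be absent.
- cup1: Steel mixing cup of the same shape and size as cup0, about 150 g, standing upright on the counter at the start. Origin at the centre of its underside, z up to the mouth. May be absent.
- cup2: Steel mixing cup of the same shape and size as cup0, about 150 g, standing upright on the counter at the start. Origin at the centre of its underside, z up to the mouth. May be absent.
- cup3: Steel mixing cup of the same shape and size as cup0, about 150 g, standing upright on the counter at the start. Origin at the centre of its underside, z up to the mouth. May be absent.
- bottle: Cobalt blue glass bottle, 68 mm across, 170 mm high, upright; a bystander. Origin at the centre of its underside.
- hull: Yellow toy dinghy hull, about 115 x 45 x 30 mm; a bystander. Origin under its middle.
- tweezer: Long nickel-plated tweezer lying flat, 200 mm long, 5 mm high; a bystander. Origin under its middle.
- jar: Amber glass jar, 60 mm across, 75 mm high; a bystander. Origin under its centre.
- brush: Paint brush lying flat; a bystander. Origin on its underside.
Things that resemble listed ones, but are neither listed nor needed, are in the scene too. Leave any yellow look-alike of the board3 alone.

How it is judged (in metres and radians):
On the way:
1. the fan knob is turned to its anticlockwise end stop (off) (value of joint speed below 0.08 rad), for 0.2 s.
At the end, for the whole second after the job is handed in: Knob within 0.08 rad of off; every board stands in a crate slot, lower edge within 8 mm of its floor, tilt under 0.3 rad; every cup nested over cup0, centred within 8 mm, upright within 0.1 rad, a multiple of 36 mm (within 5) above it; cup0 upright within 15 mm of the coaster centre; all at rest (value of joint speed below 0.08 rad and x of board1 in the frame of crate between -0.095 and 0.095 m and y of board1 in the frame of crate between -0.03 and 0.03 m and z of board1 in the frame of crate between 0.004 and 0.018 m and angle between each of board1, board2, board3, board4's own z axis and vertical below 0.3 rad and linear speed of each of board1, board2, board3, board4, cup1, cup2, cup3 below 0.02 m/s and x of board2 in the frame of crate between -0.095 and 0.095 m and y of board2 in the frame of crate between -0.03 and 0.03 m and z of board2 in the frame of crate between 0.004 and 0.018 m and x of board3 in the frame of crate between -0.095 and 0.095 m and y of board3 in the frame of crate between -0.03 and 0.03 m and z of board3 in the frame of crate between 0.004 and 0.018 m and x of board4 in the frame of crate between -0.095 and 0.095 m and y of board4 in the frame of crate between -0.03 and 0.03 m and z of board4 in the frame of crate between 0.004 and 0.018 m and horizontal distance between each of cup1, cup2, cup3 and cup0 below 0.008 m and angle between each of cup1, cup2, cup3, cup0's own z axis and vertical below 0.1 rad and (z of cup1 in the frame of cup0 between 0.031 and 0.041 m or z of cup1 in the frame of cup0 between 0.067 and 0.077 m or z of cup1 in the frame of cup0 between 0.103 and 0.113 m) and (z of cup2 in the frame of cup0 between 0.031 and 0.041 m or z of cup2 in the frame of cup0 between 0.067 and 0.077 m or z of cup2 in the frame of cup0 between 0.103 and 0.113 m) and (z of cup3 in the frame of cup0 between 0.031 and 0.041 m or z of cup3 in the frame of cup0 between 0.067 and 0.077 m or z of cup3 in the frame of cup0 between 0.103 and 0.113 m) and horizontal distance between cup0 and coaster below 0.015 m); the robot touches nothing.
It fails at once if a board is lifted from the rack while the fan is still on (value of joint speed above 0.15 rad and height (world z) of any of board1, board2, board3, board4 above 0.035 m).
It fails at once if a bystander is shoved more than 30 mm or knocked over (distance of any of bottle, hull, tweezer, jar, brush from where it was at the start of the episode above 0.03 m or angle between any of bottle, jar's own z axis and vertical above 0.6 rad).
Of board1, board2, board3, board4 only 3 to 4 are there at a start; the rules pass over those that are not, and their reading is None.
Of cup1, cup2, cup3 only 2 to 3 are there at a start; the rules pass over those that are not, and their reading is None.
At some moment in a run one of cup1, cup2, cup3 may be knocked a few centimetres aside while the robot is not near it.
It also fails if it takes over 210 s, if anything falls off the work surface, if the arm or the gripper's body presses on something with over 40 N, if the wrist force passes 120 N, or if a joint passes its speed limit or range.

### The arm

A 6-joint arm with a two-finger parallel gripper is mounted at the origin on the work surface. World frame = base frame: x ahead of the robot, y to its left, z up, the work surface at z = 0. Lengths are in mm, angles in rad, forces in N, time in s.
With the tool pointing down it reaches from about 300 to 875 mm from the base axis. Payload 6.4 kg.
Tool frame: the origin (TCP) lies between the finger pads; the fingertips stand 14 mm ahead of it and the grasp point (between the pads) lies 5 mm behind it; z points along the fingers, y is the line along which they close (so a half turn about z gives the same grasp; the last joint's range is limited). The gripper opens to 85 mm and grips with 20 to 120 N. Pads are 22 mm wide; open, the fingers measure 114 mm over their backs; the gripper's body (76 mm by 85 mm) begins 54 mm behind the grasp point. The pads swing forward as they close: fully open they stand 13 mm farther back than shut.
Start: joints at [0.943, 0.181, 1.607, -0, 1.354, -0.206], TCP at [235.397, 524.623, 212.188] pointing down, gripper open.
Joint ranges: [-2.99, 2.99], [-0.89, 2.07], [0.3, 2.58], [-1.14, 4.28], [0, 2.63], [-3.12, 3.12]. Speed limits (rad/s): [2.57, 2.57, 3.01, 3.14, 3.14, 3.14].

### API

Orientations are given as a rotation vector (axis times angle).
In Python, from station import ctrl gives the robot as it stands. The module is installed in compiled form; this text tells all that it offers.
- The arm moves only by the tool carry_out, never from a script. Its argument "commands" is a list of rows, each a list of 7 numbers: the opening, from 0 (shut) to 1 (fully open), then the shift along the world's x, y, z in cm, then the turn, a rotation vector about the world's x, y, z in degrees. A call has exactly 8 rows; each row shifts and turns the commanded pose from where the row before left it; what a row does not reach is not made up. A row lasts 1/10 s, in which the tool goes at most 50 mm and 8.59 degrees, less where a joint would pass 70% of its speed; a pose out of reach is approached as far as the arm can. A call is refused whole if a number of a shift passes 5 or a number of a turn 8.59, either way. A call with a gripper value outside its range is refused whole. The fingers move at their own pace and stop on an object; the grip force is fixed at half the most. Time passes only in rows, so rows that do not move let the fingers close, or fill a call up. It gives the time, the measured TCP pose, the force, the opening and the grip force at its end, in the units of the state.
- ctrl.get_state(): the state, without advancing time (a new reading comes with each control period).
- ctrl.read_camera(name): name is "side" or "top"; returns a dict with "frame" (420x560x3 uint8, blue, green, red), "depth" (420x560 float32, mm along the optical axis (not along the pixel's ray), 0 where there is no reading), "fx", "fy", "cx", "cy" (pixels), "k1" (the pictures are not rectified: a ray, as slopes to the right and down, at radius r is drawn at 1 + k1 r^2 times it, then the intrinsics apply), "world_from_camera" (4x4, takes a point from camera to world coordinates). Camera axes: x right, y down, z forward; pixel columns grow to the right and rows downward; lengths in mm; the calibration is good to about 2 mm. A picture is of the moment at which its call begins.
- ctrl.close_job(): hands the job in; it is judged then, once.
Trained networks look in a picture, given as the dict that the camera call returned (one of the last four; its "shot" number tells which), for a name from the list of things; names that differ only in an ending like _2 or _b are one class to them, and where a whole thing is asked for, a point or a joint stands for the part that bears it (a point fixed in the world has none). Each returns a list of dicts, best first, with "confidence" (0 to 1); they miss things now and then, are a little off and sometimes report something else, mostly with a low value. They report only what shows in the picture. A call takes as long as a camera call. They do not tell look-alikes from the thing itself.
- ctrl.search_frame(picture, label): "centre" ([x, y, z] in mm, in world coordinates, good to about 4 mm: the middle of the surface that is visible of it).
- ctrl.spot_point(picture, label): "centre" ([x, y, z] in mm, in world coordinates, good to about 4 mm: a listed point, or the origin of a listed thing).
The state is a dict: "t": time; "joint_positions": joint angles; "dq": joint speeds; "effort": joint torques, N m; "tool_pos": TCP position; "tcp_rot": TCP orientation; "contact_force": force on the tool from outside, world axes, zero at the start; "torque": the same for the moment, N m; "gripper_width": opening from 0.0 (shut) to 1.0 (fully open); "grasp_force": force on a finger pad.
Only numpy, scipy, OpenCV 4.12 (cv2) and the standard library are available. Lean on these libraries where they do the work, as an engineer would, in place of code of your own. Each camera call takes 0.05 s, during which the arm holds its last target. There are 200 camera calls.

## Working session

There is one attempt and no reset: what is moved stays moved. The work goes in short steps, Python scripts to look and compute and a tool call to move; the robot and the scene stay as the last step left them, time stands still between calls to the robot, and variables do not carry over. Pictures are saved under pics/ and viewed, at most 14 in all, crops included, and the job is handed in when it is done.

Besides the shell and the picture viewer there is one more tool, called after ">>>" as a command line: name --pt "numbers of a row" for each row, then --argument value for the rest. carry_out: Moves the arm, as the interface text tells. Its arguments: {"type":"object","properties":{"commands":{"type":"array","items":{"type":"array","items":{"type":"number"}}}},"required":["commands"]}

```bash
mkdir -p pics
cat > h.py <<'E'
import numpy as np, cv2
from station import ctrl
def px2w(p,us,vs,d=None):
    us=np.atleast_1d(us).astype(float);vs=np.atleast_1d(vs).astype(float)
    if d is None: d=p["depth"][vs.astype(int),us.astype(int)]
    K=np.array([[p["fx"],0,p["cx"]],[0,p["fy"],p["cy"]],[0,0,1]])
    n=cv2.undistortPoints(np.stack([us,vs],1)[:,None],K,np.array([p["k1"],0,0,0.]))[:,0]
    c=np.c_[n[:,0]*d,n[:,1]*d,d,np.ones(len(us))]
    return (c@np.array(p["world_from_camera"]).T)[:,:3]
def cloud(p):
    v,u=np.mgrid[0:420,0:560]
    return px2w(p,u.ravel(),v.ravel()).reshape(420,560,3)
def st():
    s=ctrl.get_state();return s["t"],np.round(s["tool_pos"],1),np.round(s["tcp_rot"],3),round(s["gripper_width"],3),np.round(s["contact_force"],1),s["grasp_force"]
E
python3 - <<'E'
from h import *
a=ctrl.read_camera("top");b=ctrl.read_camera("side")
cv2.imwrite("pics/t1.png",a["frame"]);cv2.imwrite("pics/s1.png",b["frame"])
np.set_printoptions(suppress=True,precision=1)
for n in "speed_grip fan rack crate coaster cup0 cup1 board1 bottle hull tweezer jar brush".split():
    for nm,p in(("T",a),("S",b)):
        print(n,nm,[(np.round(x["centre"]).astype(int).tolist(),round(x["confidence"],2)) for x in ctrl.spot_point(p,n)])
print(st())
E
```

```text
speed_grip T [([651, 8, 90], 0.83), ([707, -260, 2], 0.7)]
speed_grip S [([648, 12, 82], 0.72), ([706, -260, 0], 0.32)]
fan T [([649, 6, 0], 0.93), ([442, 182, 5], 0.15)]
fan S [([649, 13, 1], 0.75), ([444, 183, 1], 0.55), ([445, 185, 4], 0.44)]
rack T [([523, -335, -1], 0.56), ([443, 183, 2], 0.55)]
rack S [([524, -330, -1], 0.74)]
crate T [([486, 347, -2], 0.88)]
crate S [([486, 345, 1], 0.87), ([452, -324, 9], 0.18)]
coaster T [([442, 183, 0], 0.57), ([598, -330, 13], 0.36)]
coaster S [([441, 183, 1], 0.73)]
cup0 T [([476, -184, -1], 0.91), ([444, 182, 4], 0.85), ([477, -55, 1], 0.83), ([598, -334, 11], 0.34)]
cup0 S [([478, -53, -4], 0.94), ([446, 184, 2], 0.89), ([477, -184, 1], 0.75)]
cup1 T [([476, -184, -1], 0.91), ([444, 182, 4], 0.85), ([477, -55, 1], 0.83), ([598, -334, 11], 0.34)]
cup1 S [([478, -53, -4], 0.94), ([446, 184, 2], 0.89), ([477, -184, 1], 0.75)]
board1 T [([454, -322, 4], 0.93), ([289, -425, 1], 0.88), ([549, -331, 16], 0.87), ([411, -473, 5], 0.77), ([598, -330, 11], 0.72), ([643, -150, 1], 0.68), ([546, -480, -1], 0.59), ([360, 18, -3], 0.32)]
board1 S [([596, -336, 8], 0.93), ([452, -324, 9], 0.77), ([543, -483, 1], 0.69), ([551, -334, 9], 0.68), ([410, -473, 1], 0.67), ([289, -424, 0], 0.66)]
bottle T [([708, -259, 2], 0.69), ([723, 264, -2], 0.29)]
bottle S []
hull T [([725, 263, 0], 0.92)]
hull S [([728, 265, -3], 0.9)]
tweezer T [([361, 18, 0], 0.91)]
tweezer S [([357, 15, -2], 0.68)]
jar T [([322, 271, -1], 0.57)]
jar S [([650, 10, 85], 0.6), ([327, 272, -1], 0.59)]
brush T [([291, -261, 2], 0.79), ([651, 12, 90], 0.33)]
brush S [([289, -259, 1], 0.65)]
(1.4, array([235.4, 524.6, 212.2]), array([-0.7, -3.1, -0. ]), 0.997, array([-0.8,  0.8,  0.5]), 0.0)
```

View pics/t1.png

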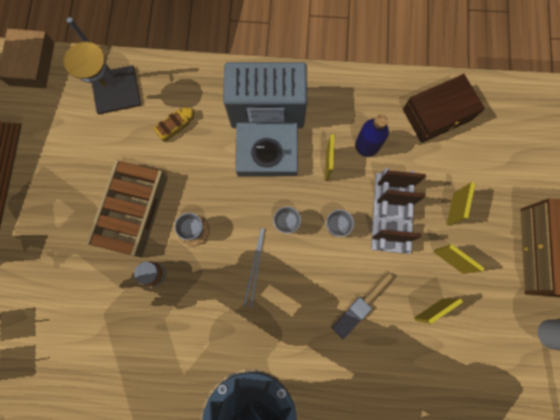

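View pics/s1.png

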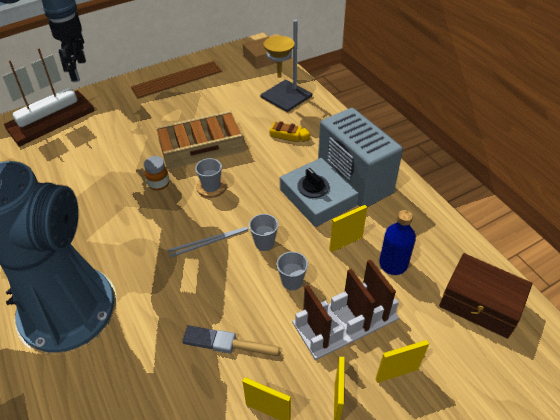

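Three dark boards stand in the rack (top view px 405,178; 400,198; 395,236). The four yellow plates on the counter, at px (331,157), (462,204), (459,259) and (440,310), are look-alikes and stay. The loose cups are at (287,220) and (340,223), and cup0 is in the coaster at (190,228). I'll measure with depth next.

```bash
cat >> h.py <<'E'
def circ(P):
    A=np.c_[2*P[:,:2],np.ones(len(P))];s=np.linalg.lstsq(A,(P[:,:2]**2).sum(1),rcond=None)[0]
    return s[0],s[1],np.sqrt(s[2]+s[0]**2+s[1]**2)
def rim(C,x,y,zc,R=45):
    m=(np.hypot(C[...,0]-x,C[...,1]-y)<R)&(abs(C[...,2]-zc)<5)
    P=C[m]
    if len(P)<10: return None
    ps=[]
    from scipy.optimize import least_squares
    r=least_squares(lambda q:np.hypot(P[:,0]-q[0],P[:,1]-q[1])-32.5,[P[:,0].mean(),P[:,1].mean()],loss="soft_l1")
    return np.round(r.x,1),round(np.sqrt(np.mean(r.fun**2)),1),len(P),np.round(np.percentile(P[:,2],90),1)
E
python3 - <<'E'
from h import *
np.set_printoptions(suppress=True,precision=1)
ps={n:ctrl.read_camera(n) for n in("top","side")}
for n,p in ps.items():
    C=cloud(p);F=p["frame"].astype(int);print(n)
    for nm,x,y,z in(("c0",444,183,73),("cA",477,-55,69),("cB",477,-184,69)): print(nm,rim(C,x,y,z))
    for x,y in((598,-333),(550,-332),(452,-323)):
        m=(abs(C[...,0]-x)<20)&(abs(C[...,1]-y)<65)&(C[...,2]>70)&(C[...,2]<140)
        P=C[m];zt=np.percentile(P[:,2],97);T=P[P[:,2]>zt-6]
        r=cv2.minAreaRect(T[:,:2].astype(np.float32));print("board",len(P),zt,T.mean(0),r)
    # knob bar
    m=(np.hypot(C[...,0]-650,C[...,1]-9)<35)&(C[...,2]>82)&(C[...,2]<105);T=C[m]
    print("knob",len(T),T.mean(0),cv2.minAreaRect(T[:,:2].astype(np.float32)))
    m=m&(F.min(2)>150);W=C[m];print("white",len(W),W.mean(0) if len(W) else 0)
    for nm,x,y,z0,z1,hx in(("rack",523,-335,8,62,130),("crate",486,346,50,66,135)):
        m=(abs(C[...,0]-x)<hx)&(abs(C[...,1]-y)<(75 if nm=="rack" else 100))&(C[...,2]>z0)&(C[...,2]<z1);T=C[m]
        print(nm,len(T),cv2.minAreaRect(T[:,:2].astype(np.float32)),T[:,2].max())
    f=p["frame"];
    if n=="top": k=np.hstack([cv2.resize(f[125:180,230:305],(400,293),interpolation=3),cv2.resize(f[160:260,350:450],(293,293),interpolation=3)])
    else: k2=np.hstack([cv2.resize(f[150:220,270:370],(400,280),interpolation=3),cv2.resize(f[255:360,290:400],(293,280),interpolation=3)])
cv2.imwrite("pics/k.png",np.vstack([k,k2]))
E
```

```text
top
c0 (array([440.8, 181.5]), np.float64(1.4), 131, np.float64(75.6))
cA (array([473.3, -55.1]), np.float64(1.3), 122, np.float64(71.4))
cB (array([ 474.6, -184.1]), np.float64(1.4), 124, np.float64(71.6))
board 399 122.47307374378461 [ 597.  -331.7  120.1] ((596.8571166992188, -332.5459899902344), (88.07991790771484, 11.076038360595703), 86.97278594970703)
board 364 122.36240138784555 [ 546.8 -332.   119.8] ((546.955078125, -332.16217041015625), (88.6456527709961, 10.834633827209473), 87.62828063964844)
board 313 122.7197035745305 [ 451.6 -323.4  120. ] ((451.7298889160156, -322.4550476074219), (89.67557525634766, 9.962328910827637), 87.9245834350586)
knob 144 [646.4   9.2  91.9] ((647.9208374023438, 8.57258415222168), (15.21509075164795, 52.093536376953125), 2.2638933658599854)
white 0 0
rack 2127 ((524.2329711914062, -328.73077392578125), (101.951171875, 207.51080322265625), 87.89385223388672) 61.973444069195466
crate 3285 ((477.07659912109375, 325.89910888671875), (168.50205993652344, 226.50823974609375), 80.54224395751953) 65.78534716086938
side
c0 (array([443.5, 182.8]), np.fl
[... 314 characters left out ...]
65039)
board 641 122.662780303655 [ 548.8 -330.2  120.2] ((549.0901489257812, -329.7827453613281), (89.1900634765625, 11.67293643951416), 87.97371673583984)
board 595 122.58817299166243 [ 452.8 -322.5  120.4] ((453.154296875, -320.8338928222656), (90.98455047607422, 11.42708969116211), 88.70161437988281)
knob 146 [647.4   6.4  92.5] ((649.26123046875, 10.018190383911133), (17.4710750579834, 57.054412841796875), 5.609100818634033)
white 0 0
rack 3320 ((525.3162841796875, -328.2286682128906), (101.69703674316406, 207.09396362304688), 88.05979919433594) 61.90112483871792
crate 1849 ((477.5592041015625, 330.8768005371094), (170.75511169433594, 230.9845733642578), 81.178466796875) 65.933386419714
```

View pics/k.png

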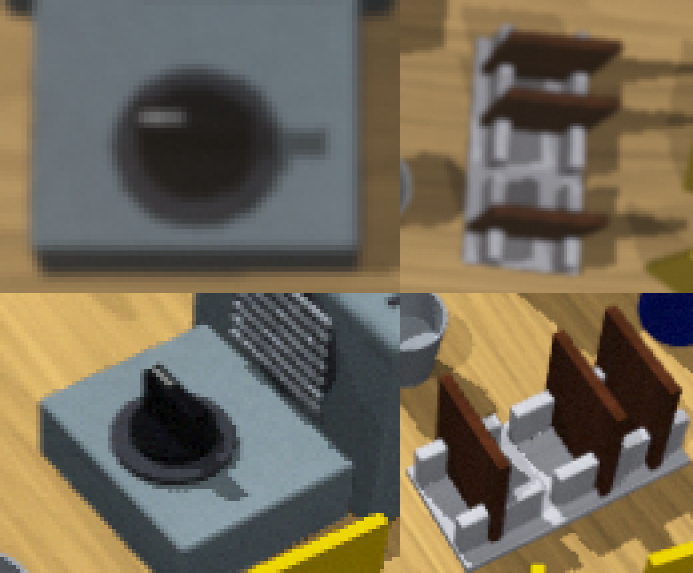

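The white line points to +y, so the speed is about 1.55 rad, which takes roughly a 90° anticlockwise turn. The three dark boards sit in rack slots +72, +24 and −72. The crate needs a cleaner fit, and I'll work out the approach to the knob.

```bash
cat >> h.py <<'E'
def fitrect(C,cx,cy,L,W,z0,z1,excl=(),R=150):
    m=(np.hypot(C[...,0]-cx,C[...,1]-cy)<R)&(C[...,2]>z0)&(C[...,2]<z1)
    for x,y,r in excl: m&=np.hypot(C[...,0]-x,C[...,1]-y)>r
    k=cv2.morphologyEx(m.astype(np.uint8),cv2.MORPH_OPEN,np.ones((2,2),np.uint8))
    n,l,s,_=cv2.connectedComponentsWithStats(k,connectivity=8)
    i=1+np.argmax(s[1:,4]);P=C[l==i][:,:2].astype(np.float32)
    return cv2.minAreaRect(P),len(P)
def w2px(p,w):
    c=np.linalg.inv(p["world_from_camera"])@np.r_[w,1];n=c[:2]/c[2];n=n*(1+p["k1"]*(n@n))
    return n*[p["fx"],p["fy"]]+[p["cx"],p["cy"]]
E
python3 - <<'E'
from h import *
for n in("top","side"):
    p=ctrl.read_camera(n);C=cloud(p);print(n)
    ex=((322,271,50),(443,183,60))
    print("crate",fitrect(C,486,346,220,122,45,70,ex))
    print("crateTop",fitrect(C,486,346,220,122,59,66,ex))
    print("rack",fitrect(C,524,-330,206,100,5,62,((476,-184,50),)))
    print("box",fitrect(C,650,9,0,0,45,60,(),100))
    print("fan",fitrect(C,790,9,0,0,150,175,(),150))
E
```

```text
top
crate (((449.8703308105469, 175.7238006591797), (517.6181640625, 223.48150634765625), 79.32714080810547), 3416)
crateTop (((469.2794494628906, 404.9197692871094), (4.634237289428711, 21.03119659423828), 82.19175720214844), 20)
rack (((422.9906311035156, -265.35455322265625), (193.4144287109375, 450.7939147949219), 55.46681213378906), 2308)
box (((512.9240112304688, -1.7030715942382812), (447.45758056640625, 158.39132690429688), 3.387601137161255), 2638)
fan (((609.1445922851562, 2.6278533935546875), (639.3193359375, 206.41102600097656), 2.8858025074005127), 3561)
side
crate (((381.1834716796875, -162.74993896484375), (1300.017333984375, 236.75526428222656), 77.71405029296875), 2026)
crateTop (((560.400146484375, 338.8779296875), (143.4562530517578, 84.1987533569336), 71.96206665039062), 269)
rack (((330.58258056640625, -482.6462707519531), (677.50927734375, 207.1731414794922), 37.95785140991211), 3423)
box (((455.96514892578125, -364.7332458496094), (1032.111083984375, 181.05038452148438), 61.084285736083984), 2039)
fan (((856.4842529296875, 79.31488037109375), (2232.58203125, 215.84506225585938), 43.91532897949219), 2425)
```

>>> carry_out --pt "1 5 -5 0 0 0 -8" --pt "1 5 -5 0 0 0 -8" --pt "1 5 -5 0 0 0 -8" --pt "1 5 -5 0 0 0 -8" --pt "1 4 -5 0 0 0 -8" --pt "1 4 -5 0 0 0 -8" --pt "1 4 -5 0 0 0 -8" --pt "1 4 -5 0 0 0 -7"

```text
t: 2.4
tool_pos: [502.9, 225.3, 212.5]
tcp_rot: [2.172, 2.269, 0.001]
contact_force: [1.5, 0.4, -0.2]
gripper_width: 1.001
grasp_force: 0.0
```

```bash
sed -i 's/P=C\[l==i\]\[:,:2\]/P=C[(l==i)\&m][:,:2]/' h.py
python3 - <<'E'
from h import *
for n in("top","side"):
    p=ctrl.read_camera(n);C=cloud(p);print(n)
    ex=((322,271,50),(443,183,60))
    print("crate",fitrect(C,486,346,220,122,45,70,ex))
    print("rack",fitrect(C,524,-330,206,100,5,62,((476,-184,50),)))
    print("box",fitrect(C,650,9,0,0,45,60,(),100))
    print("fan",fitrect(C,790,9,0,0,150,175,(),150))
print(st())
E
```

```text
top
crate (((422.266845703125, 302.52044677734375), (24.234729766845703, 117.1724624633789), 81.81282806396484), 184)
rack (((523.376220703125, -330.6312255859375), (105.43384552001953, 205.64280700683594), 88.09397888183594), 2112)
box (((665.4071655273438, 9.730064392089844), (137.51016235351562, 154.50784301757812), 3.56272554397583), 2462)
fan (((784.6449584960938, 16.999595642089844), (109.9066162109375, 196.2738037109375), 3.7753281593322754), 3411)
side
crate (((484.02508544921875, 344.80401611328125), (128.29296875, 220.84609985351562), 79.72462463378906), 1850)
rack (((525.4068603515625, -329.175048828125), (99.18852996826172, 207.4264678955078), 87.74909210205078), 3239)
box (((668.0736083984375, 8.421066284179688), (139.75491333007812, 158.28268432617188), 3.9934279918670654), 1910)
fan (((786.4190063476562, 15.137619018554688), (115.4031982421875, 195.69070434570312), 3.1006991863250732), 2352)
(2.5, array([505.4, 222.1, 212.4]), array([2.175, 2.264, 0.   ]), 0.998, array([-0.4,  0.9,  0.2]), 0.0)
```

>>> carry_out --pt "1 2 -3 0 0 0 0" --pt "1 2 -3 0 0 0 0" --pt "1 2 -3 0 0 0 0" --pt "1 2 -3 0 0 0 0" --pt "1 2 -3 0 0 0 0" --pt "1 2 -3 0 0 0 0" --pt "1 2 -3 0 0 0 0" --pt "1 0 0 0 0 0 0"

```text
t: 3.3
tool_pos: [643.5, 13.5, 211.9]
tcp_rot: [2.168, 2.271, -0.001]
contact_force: [0.2, 0.5, -0.2]
gripper_width: 1.002
grasp_force: 0.0
```

>>> carry_out --pt "1 0.5 -0.5 -1 0 0 0" --pt "1 0 0 -3 0 0 0" --pt "1 0 0 -3 0 0 0" --pt "1 0 0 -3 0 0 0" --pt "0.4 0 0 -2 0 0 0" --pt "0.4 0 0 -1 0 0 0" --pt "0.4 0 0 0 0 0 0" --pt "0.4 0 0 0 0 0 0"

```text
t: 4.1
tool_pos: [647.3, 12.5, 83.0]
tcp_rot: [2.164, 2.276, 0.001]
contact_force: [-0.7, 0.0, -0.1]
gripper_width: 0.401
grasp_force: 0.0
```

>>> carry_out --pt "0 0 0 0 0 0 0" --pt "0 0 0 0 0 0 0" --pt "0 0 0 0 0 0 0" --pt "0 0 0 0 0 0 0" --pt "0 0 0 0 0 0 0" --pt "0 0 0 0 0 0 0" --pt "0 0 0 0 0 0 0" --pt "0 0 0 0 0 0 0"

```text
t: 4.9
tool_pos: [646.7, 12.0, 82.1]
tcp_rot: [-2.166, -2.276, 0.0]
contact_force: [-0.1, -0.2, -0.8]
gripper_width: 0.004
grasp_force: 0.0
```

The fingers shut on nothing, so I need to look.

Run:
```python
from h import *
p=ctrl.read_camera("side");q=ctrl.read_camera("top")
cv2.imwrite("pics/m.png",np.hstack([cv2.resize(p["frame"][110:240,250:390],(450,418),interpolation=2),cv2.resize(q["frame"][90:200,215:325],(340,418))[:,:340]]))
print(st(), ctrl.get_state()["joint_positions"])
for c in (p,q): print([w2px(c,w).round() for w in ([649.5,8,87],[646.7,12,82])])
```

```text
(5.0, array([646.7,  12. ,  82.1]), array([-2.166, -2.276,  0.   ]), 0.001, array([-0.2, -0.7, -0.1]), 0.0) [-1.64532238e-01  4.70231752e-01  1.51149568e+00  9.54453697e-06
  1.15999980e+00 -2.13995719e-01]
[array([313., 177.]), array([312., 178.])]
[array([266., 148.]), array([264., 149.])]
```

View pics/m.png

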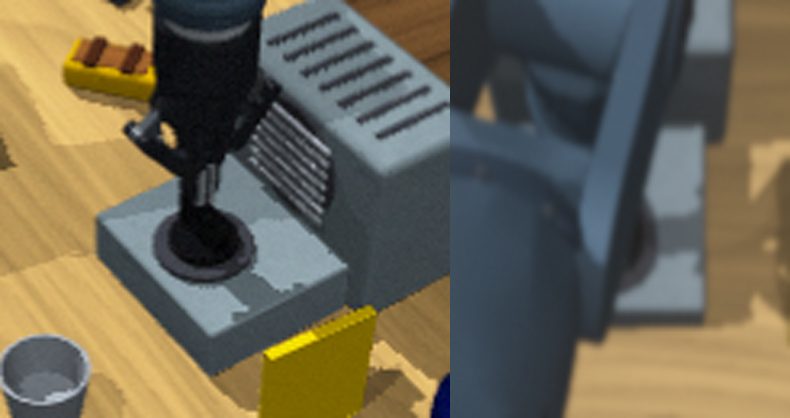

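Run:
```python
from h import *
np.set_printoptions(suppress=True,precision=0,linewidth=150)
p=ctrl.read_camera("side");C=cloud(p)
for z in range(54,150,6):
    m=(np.hypot(C[...,0]-647,C[...,1]-10)<60)&(abs(C[...,2]-z)<3);P=C[m]
    if len(P): print(z,len(P),P.min(0)[:2],P.max(0)[:2],np.median(P,0)[:2],p["frame"][m].mean(0))
cv2.imwrite("pics/m2.png",cv2.resize(p["frame"][140:210,280:350],(560,560),interpolation=3))
```

```text
54 476 [598. -50.] [707.  70.] [640.  -4.] [126. 119. 106.]
60 179 [608. -32.] [688.  49.] [637.  -7.] [59. 52. 50.]
66 133 [622. -17.] [677.  35.] [638.   4.] [21. 18. 17.]
72 33 [634. -19.] [654.  35.] [643.   3.] [16. 15. 14.]
78 29 [640. -17.] [655.  40.] [644.   4.] [17. 16. 15.]
84 28 [641. -17.] [659.  33.] [643.  -1.] [11.  9.  9.]
90 34 [642. -19.] [658.  32.] [645.   2.] [12. 10.  9.]
96 54 [640. -18.] [657.  33.] [648.  -2.] [15. 13. 12.]
102 1 [641.  11.] [641.  11.] [641.  11.] [38. 31. 30.]
108 11 [636.   3.] [660.  10.] [648.   5.] [69. 65. 60.]
114 22 [632.   1.] [653.  18.] [640.   6.] [47. 44. 42.]
120 15 [632.   2.] [658.  18.] [639.   8.] [37. 35. 33.]
126 26 [631.  -0.] [659.  20.] [641.   6.] [48. 45. 42.]
132 20 [632.  -0.] [658.  14.] [639.   6.] [45. 42. 39.]
138 19 [633.   1.] [657.  10.] [644.   6.] [49. 46. 43.]
144 15 [631.   2.] [669.  10.] [649.   4.] [26. 23. 23.]
```

View pics/m2.png

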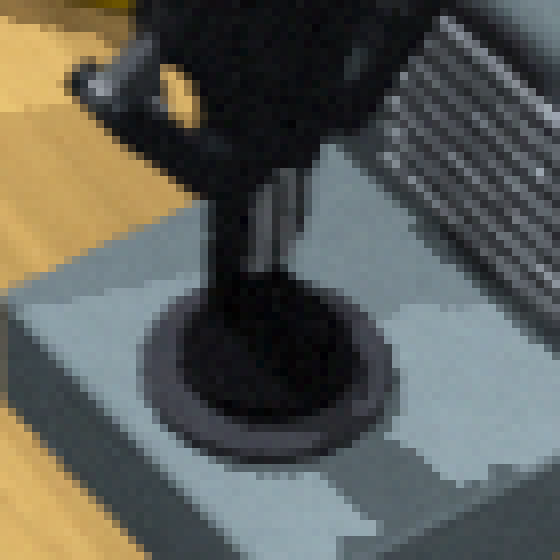

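>>> carry_out --pt "0.5 0 0 0 0 0 0" --pt "0.5 0 0 0 0 0 0" --pt "0.5 0 0 0 0 0 0" --pt "0.5 0 0 0 0 0 0" --pt "0.5 0 0 0 0 0 0" --pt "0.5 0 0 0 0 0 0" --pt "0.5 0 0 0 0 0 0" --pt "0.5 0 0 0 0 0 0"

```text
t: 5.85
tool_pos: [646.7, 12.0, 82.2]
tcp_rot: [-2.166, -2.276, 0.0]
contact_force: [0.2, -0.2, -0.5]
gripper_width: 0.499
grasp_force: 0.0
```

Run:
```python
from h import *
np.set_printoptions(suppress=True,precision=0,linewidth=150)
print(st())
p=ctrl.read_camera("side");C=cloud(p)
m=(np.hypot(C[...,0]-647,C[...,1]-10)<60)
for z in range(60,150,6):
    k=m&(abs(C[...,2]-z)<3);P=C[k]
    if len(P): print(z,len(P),"near",np.sort(P[:,0])[::max(1,len(P)//12)])
cv2.imwrite("pics/m3.png",cv2.resize(p["frame"][130:210,270:370],(700,560),interpolation=3))
```

```text
(5.85, array([647.,  12.,  82.]), array([-2., -2.,  0.]), 0.499, array([ 0., -0., -0.]), 0.0)
60 181 near [607. 616. 621. 624. 628. 632. 638. 644. 652. 660. 671. 681. 687.]
66 136 near [621. 627. 629. 632. 634. 636. 638. 640. 642. 644. 646. 665. 675.]
72 30 near [627. 642. 642. 643. 643. 643. 644. 644. 645. 645. 645. 646. 649. 651. 652.]
78 26 near [641. 642. 643. 643. 644. 644. 644. 645. 646. 647. 649. 652. 654.]
84 19 near [639. 642. 642. 643. 643. 644. 644. 644. 644. 644. 644. 645. 645. 645. 647. 648. 652. 655. 657.]
90 37 near [641. 641. 642. 643. 643. 644. 645. 645. 647. 648. 652. 654. 657.]
96 81 near [641. 643. 644. 645. 647. 647. 648. 649. 650. 652. 653. 653. 655. 656.]
102 1 near [670.]
108 18 near [618. 618. 620. 622. 622. 625. 666. 668. 668. 668. 669. 669. 669. 670. 673. 675. 676. 681.]
114 27 near [612. 612. 614. 617. 619. 620. 622. 667. 668. 668. 668. 669. 669. 682.]
120 31 near [611. 612. 613. 615. 618. 620. 623. 665. 668. 668. 668. 669. 670. 672. 675. 679.]
126 30 near [611. 611. 612. 613. 618. 620. 622. 624. 666. 667. 668. 670. 670. 674. 679.]
132 32 near [610. 611. 612. 612. 615. 619. 623. 666. 667. 667. 669. 669. 670. 671. 679. 682.]
138 31 near [610. 612. 614. 617. 618. 620. 626. 666. 668. 668. 669. 670. 670. 671. 673. 678.]
144 23 near [612. 612. 612. 613. 614. 617. 620. 623. 623. 666. 667. 668. 668. 669. 669. 670. 670. 671. 671. 672. 674. 674. 678.]
```

View pics/m3.png

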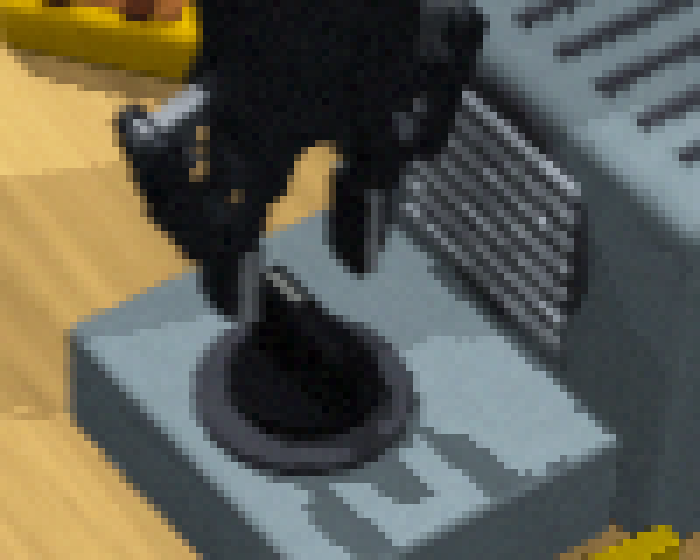

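The fingertips are really at about z = 104, some 35 mm higher than the reported pose implies. The cameras agree with the known object heights, so I trust them and lower by 2.5 cm.

>>> carry_out --pt "0.5 0.2 -0.4 -1 0 0 0" --pt "0.5 0 0 -1 0 0 0" --pt "0.5 0 0 -0.5 0 0 0" --pt "0 0 0 0 0 0 0" --pt "0 0 0 0 0 0 0" --pt "0 0 0 0 0 0 0" --pt "0 0 0 0 0 0 0" --pt "0 0 0 0 0 0 0"

```text
t: 6.7
tool_pos: [650.1, 8.2, 57.0]
tcp_rot: [2.164, 2.274, 0.003]
contact_force: [7.1, 0.3, -7.4]
gripper_width: 0.144
grasp_force: 61.4
```

>>> carry_out --pt "0 0 0 0 0 0 8" --pt "0 0 0 0 0 0 8" --pt "0 0 0 0 0 0 8" --pt "0 0 0 0 0 0 8" --pt "0 0 0 0 0 0 8" --pt "0 0 0 0 0 0 8" --pt "0 0 0 0 0 0 8" --pt "0 0 0 0 0 0 8"

```text
t: 7.5
tool_pos: [650.3, 8.0, 57.0]
tcp_rot: [0.621, 3.076, 0.001]
contact_force: [8.0, 0.2, -8.5]
gripper_width: 0.147
grasp_force: 61.3
```

>>> carry_out --pt "0 0 0 0 0 0 8" --pt "0 0 0 0 0 0 8" --pt "0 0 0 0 0 0 7" --pt "0 0 0 0 0 0 3" --pt "0 0 0 0 0 0 1" --pt "0 0 0 0 0 0 0" --pt "0 0 0 0 0 0 0" --pt "0 0 0 0 0 0 0"

```text
t: 8.3
tool_pos: [650.4, 8.1, 57.1]
tcp_rot: [-0.105, 3.136, -0.001]
contact_force: [7.3, 0.2, -7.5]
gripper_width: 0.148
grasp_force: 61.3
```

Run:
```python
from h import *
print(st(),ctrl.get_state()["torque"])
```

```text
(8.3, array([650.4,   8.1,  57.1]), array([-1.050e-01,  3.136e+00, -1.000e-03]), 0.148, array([ 7.3,  0.2, -7.5]), 61.30553126335144) [-0.16166215 -1.28991272  0.04248432]
```

>>> carry_out --pt "0 0 0 0 0 0 2" --pt "0 0 0 0 0 0 2" --pt "0 0 0 0 0 0 2" --pt "0 0 0 0 0 0 2" --pt "0 0 0 0 0 0 0" --pt "0 0 0 0 0 0 0" --pt "0 0 0 0 0 0 0" --pt "0 0 0 0 0 0 0"

```text
t: 9.1
tool_pos: [650.5, 8.2, 57.2]
tcp_rot: [-0.313, 3.122, 0.003]
contact_force: [7.3, 2.2, -7.5]
gripper_width: 0.151
grasp_force: 104.5
```

Run:
```python
from h import *
print(st(),ctrl.get_state()["torque"])
```

```text
(9.1, array([650.5,   8.2,  57.2]), array([-3.130e-01,  3.122e+00,  3.000e-03]), 0.151, array([ 7.3,  2.2, -7.5]), 104.53883078182116) [ 0.12183819 -1.28141687 -2.93142112]
```

Torque of −2.9 N m shows the knob is at its stop. I release it, rise, and head for the rack.

>>> carry_out --pt "0.6 0 0 0 0 0 -4" --pt "0.6 0 0 0 0 0 0" --pt "0.6 0 0 0 0 0 0" --pt "0.6 0 0 2 0 0 0" --pt "0.6 0 0 4 0 0 0" --pt "0.6 0 0 4 0 0 0" --pt "0.6 0 0 4 0 0 0" --pt "0.35 0 -2 0 0 0 -8"

```text
t: 9.9
tool_pos: [652.8, -10.7, 205.6]
tcp_rot: [0.0, 3.129, -0.003]
contact_force: [0.3, -0.3, 0.6]
gripper_width: 0.442
grasp_force: 0.0
```

>>> carry_out --pt "0.35 0 -3 0 0 0 -8" --pt "0.35 -0.5 -3 0 0 0 -8" --pt "0.35 -0.5 -3 0 0 0 -8" --pt "0.35 -0.5 -3 0 0 0 -8" --pt "0.35 -0.5 -3 0 0 0 -8" --pt "0.35 -0.5 -3 0 0 0 -8" --pt "0.35 -0.5 -3 0 0 0 -8" --pt "0.35 -0.5 -3 0 0 0 -8"

```text
t: 10.7
tool_pos: [613.6, -253.1, 197.6]
tcp_rot: [1.674, 2.658, -0.0]
contact_force: [0.2, 0.2, 0.3]
gripper_width: 0.352
grasp_force: 0.0
```

>>> carry_out --pt "0.35 -0.5 -3 0 0 0 -8" --pt "0.35 -0.5 -3 0 0 0 -8" --pt "0.35 -0.5 -2 0 0 0 -8" --pt "0.35 0 0 0 0 0 -4" --pt "0.35 0 0 0 0 0 0" --pt "0.35 0 0 0 0 0 0" --pt "0.35 0 0 0 0 0 0" --pt "0.35 0 0 0 0 0 0"

```text
t: 11.5
tool_pos: [599.0, -331.3, 197.3]
tcp_rot: [2.261, 2.181, 0.0]
contact_force: [0.5, -0.0, -0.5]
gripper_width: 0.349
grasp_force: 0.0
```

Run:
```python
from h import *
p=ctrl.read_camera("side");q=ctrl.read_camera("top");print(st())
C=cloud(q);F=q["frame"]
m=(np.hypot(C[...,0]-649,C[...,1]-8)<35)&(C[...,2]>82)&(C[...,2]<105);T=C[m];print(len(T),cv2.minAreaRect(T[:,:2].astype(np.float32)))
for n,c in(("T",q),("S",p)):
    D=cloud(c);e=((322,271,50),(443,183,60))
    for R in(130,140):print(n,fitrect(D,486,346,0,0,40,70,e,R), fitrect(D,486,346,0,0,15,80,e,R))
    for x,y in((477,-55),(477,-184)): print(rim(D,x,y,69))
t=st()[1]
# finger cloud under tool
D=cloud(p);m=(np.hypot(D[...,0]-t[0],D[...,1]-t[1])<45)
for z in range(170,260,8):
    P=D[m&(abs(D[...,2]-z)<4)]
    if len(P):print(z,len(P),P.min(0).round(),P.max(0).round())
cv2.imwrite("pics/b1.png",np.hstack([cv2.resize(q["frame"][120:280,300:460],(400,400)),cv2.resize(p["frame"][220:380,270:430],(400,400))]))
```

```text
(11.6, array([ 599. , -331.5,  197.3]), array([2.261, 2.181, 0.   ]), 0.347, array([-0.3,  0. , -0.6]), 0.0)
126 ((648.3541870117188, 8.507397651672363), (53.952632904052734, 12.577369689941406), 4.234828472137451)
T (((511.82855224609375, 338.8704833984375), (125.2818832397461, 157.7616424560547), 81.13577270507812), 1642) (((512.0159912109375, 339.00555419921875), (125.62466430664062, 157.5603485107422), 81.37810516357422), 1961)
T (((511.82855224609375, 338.8704833984375), (125.2818832397461, 157.7616424560547), 81.13577270507812), 1642) (((512.0159912109375, 339.00555419921875), (125.62466430664062, 157.5603485107422), 81.37810516357422), 1961)
(array([472.9, -55.7]), np.float64(1.3), 89, np.float64(71.5))
None
S (((483.84600830078125, 345.6544494628906), (130.16159057617188, 220.8082733154297), 79.24897003173828), 2021) (((483.662353515625, 345.6372985839844), (130.4613494873047, 221.4849395751953), 79.56902313232422), 2787)
S (((483.84600830078125, 345.6544494628906), (130.16159057617188, 220.8082733154297), 79.24897003173828), 2021) (((483.662353515625, 345.6372985839844), (130.4613494873047, 221.4849395751953), 79.56902313232422), 2787)
(array([474.9, -54.7]), np.float64(1.7), 182, np.float64(72.1))
(array([ 476. , -184.3]), np.float64(1.5), 192, np.float64(72.1))
218 19 [ 576. -341.  217.] [ 620. -321.  222.]
226 57 [ 571. -342.  222.] [ 626. -319.  230.]
234 63 [ 570. -343.  230.] [ 626. -318.  238.]
242 71 [ 570. -342.  238.] [ 627. -318.  246.]
250 51 [ 571. -342.  246.] [ 624. -318.  254.]
258 57 [ 561. -343.  254.] [ 635. -319.  262.]
```

View pics/b1.png

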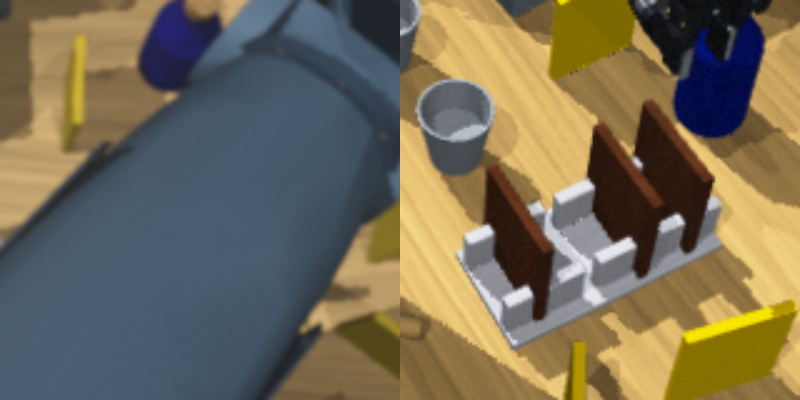

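>>> carry_out --pt "0.35 -0.2 0 -3 0 0 0" --pt "0.35 0 0 -3 0 0 0" --pt "0.35 0 0 -3 0 0 0" --pt "0.35 0 0 -2 0 0 0" --pt "0.35 0 0 -1 0 0 0" --pt "0 0 0 0 0 0 0" --pt "0 0 0 0 0 0 0" --pt "0 0 0 0 0 0 0"

```text
t: 12.4
tool_pos: [597.7, -332.6, 79.0]
tcp_rot: [2.261, 2.177, 0.001]
contact_force: [-0.2, -0.4, -1.1]
gripper_width: 0.104
grasp_force: 61.7
```

```bash
cat > cr.py <<'E'
from h import *
import itertools
Q=[]
for n in("top","side"):
    D=cloud(ctrl.read_camera(n)).reshape(-1,3);m=(np.hypot(D[:,0]-485,D[:,1]-346)<135)&(D[:,2]>-5)&(D[:,2]<70)
    for x,y,r in((322,271,50),(443,183,60)): m&=np.hypot(D[:,0]-x,D[:,1]-y)>r
    P=D[m]
    best=[]
    hi=P[:,2]>54
    for yw in np.radians(np.arange(-13,-6,.5)):
        c,s=np.cos(yw),np.sin(yw)
        for x in np.arange(476,494,1):
            for y in np.arange(338,354,1):
                u=(P[:,0]-x)*c+(P[:,1]-y)*s;v=-(P[:,0]-x)*s+(P[:,1]-y)*c
                sl=np.any([abs(u-k)<9.5 for k in(-72,-24,24,72)],0)&(abs(v)<53)
                full=(abs(u)<110)&(abs(v)<61)&~sl
                best.append((np.sum(hi==full),x,y,np.degrees(yw)))
    best.sort();print(n,len(P),best[-4:])
print(st())
E
python3 cr.py
```

```text
top 3550 [(np.int64(3304), np.int64(485), np.int64(350), np.float64(-10.5)), (np.int64(3306), np.int64(485), np.int64(350), np.float64(-9.5)), (np.int64(3315), np.int64(485), np.int64(349), np.float64(-10.0)), (np.int64(3315), np.int64(485), np.int64(350), np.float64(-10.0))]
side 4272 [(np.int64(3727), np.int64(487), np.int64(353), np.float64(-11.0)), (np.int64(3735), np.int64(487), np.int64(353), np.float64(-9.5)), (np.int64(3748), np.int64(487), np.int64(353), np.float64(-10.0)), (np.int64(3750), np.int64(487), np.int64(353), np.float64(-10.5))]
(12.5, array([ 597.5, -332.5,   78.7]), array([2.261, 2.178, 0.   ]), 0.102, array([-0.2,  0.9, -0.3]), 61.698246002197266)
```

>>> carry_out --pt "0 0 0 2 0 0 0" --pt "0 0 0 4 0 0 0" --pt "0 0 0 4 0 0 0" --pt "0 0 0 3 0 0 0" --pt "0 0 2 0 0 0 0" --pt "0 0 4 0 0 0 -1" --pt "0 0 4 0 0 0 -1" --pt "0 0 4 0 0 0 -1"

```text
t: 13.3
tool_pos: [596.1, -189.9, 206.7]
tcp_rot: [-2.32, -2.117, -0.0]
contact_force: [0.1, -0.6, -0.4]
gripper_width: 0.101
grasp_force: 61.7
```

>>> carry_out --pt "0 -0.5 4.5 0 0 0 -1" --pt "0 -0.5 4.5 0 0 0 -1" --pt "0 -0.5 4.5 0 0 0 -1" --pt "0 -0.5 4.5 0 0 0 -1" --pt "0 -0.5 4.5 0 0 0 -1" --pt "0 -0.5 4.5 0 0 0 0" --pt "0 -0.5 4.5 0 0 0 0" --pt "0 -0.5 4.5 0 0 0 0"

```text
t: 14.1
tool_pos: [555.5, 170.3, 206.9]
tcp_rot: [-2.409, -2.016, 0.0]
contact_force: [1.2, 0.1, -1.3]
gripper_width: 0.104
grasp_force: 61.7
```

>>> carry_out --pt "0 0 4 0 0 0 0" --pt "0 0 4 0 0 0 0" --pt "0 0 4 0 0 0 0" --pt "0 0 3 0 0 0 0" --pt "0 0 1 0 0 0 0" --pt "0 0 0 0 0 0 0" --pt "0 0 0 0 0 0 0" --pt "0 0 0 0 0 0 0"

```text
t: 14.9
tool_pos: [556.9, 326.6, 207.1]
tcp_rot: [2.411, 2.014, -0.001]
contact_force: [1.3, -0.0, -0.0]
gripper_width: 0.101
grasp_force: 61.7
```

Run:
```python
from h import *
print(st())
t=st()[1]
for n in("side","top"):
    p=ctrl.read_camera(n);D=cloud(p);
    m=(np.hypot(D[...,0]-t[0],D[...,1]-t[1])<60)&(D[...,2]>90)&(D[...,2]<t[2]+10)
    P=D[m];print(n,len(P))
    if len(P)>5:print(P.min(0),P.max(0),cv2.minAreaRect(P[:,:2].astype(np.float32)))
```

```text
(14.9, array([556.9, 326.6, 207.1]), array([ 2.411e+00,  2.014e+00, -1.000e-03]), 0.101, array([ 1.3, -0. , -0. ]), 61.71894192695618)
side 224
[544.03314279 278.02310503 143.8880726 ] [561.36978551 372.14747426 217.03784253] ((553.290771484375, 325.2811279296875), (94.61748504638672, 10.829203605651855), 85.0691146850586)
top 259
[543.75893107 279.7427731  140.48327829] [559.66133644 369.22511093 216.91430342] ((552.1063232421875, 324.71929931640625), (89.9281234741211, 9.817615509033203), 85.4614028930664)
```

Run:
```python
from h import *
t=st()[1]
for n in("side","top"):
    p=ctrl.read_camera(n);D=cloud(p)
    m=(np.hypot(D[...,0]-t[0],D[...,1]-t[1])<60)&(D[...,2]>125)&(D[...,2]<t[2]+45)
    for a,b in((125,150),(150,180),(180,210),(210,225),(225,240),(240,250)):
        P=D[m&(D[...,2]>=a)&(D[...,2]<b)]
        if len(P)>8:
            g=np.polyfit(P[:,1]-325,P[:,0],1);print(n,a,b,len(P),"x at y325",g[1].round(1),"yaw",np.degrees(np.arctan(-g[0])).round(1),P[:,0].std().round(1),P[:,1].min().round(),P[:,1].max().round())
p=ctrl.read_camera("side")
cv2.imwrite("pics/c1.png",np.hstack([cv2.resize(p["frame"][50:190,130:270],(400,400)),cv2.resize(ctrl.read_camera("top")["frame"][130:290,60:220],(400,400))]))
```

```text
side 125 150 18 x at y325 553.4 yaw -6.9 4.2 282.0 370.0
side 150 180 98 x at y325 553.4 yaw -6.9 4.3 278.0 371.0
side 180 210 92 x at y325 553.2 yaw -6.8 4.3 279.0 374.0
side 210 225 41 x at y325 552.0 yaw -4.4 3.0 280.0 344.0
side 225 240 47 x at y325 549.4 yaw -0.6 6.0 280.0 329.0
side 240 250 61 x at y325 553.1 yaw -3.7 9.8 281.0 347.0
top 125 150 30 x at y325 552.5 yaw -7.9 4.6 281.0 369.0
top 150 180 111 x at y325 552.2 yaw -7.5 4.0 280.0 368.0
top 180 210 94 x at y325 551.0 yaw -5.9 2.7 280.0 342.0
top 210 225 40 x at y325 549.3 yaw -1.8 2.5 280.0 324.0
top 225 240 55 x at y325 549.9 yaw -3.5 7.1 280.0 334.0
top 240 250 108 x at y325 551.5 yaw -3.6 7.2 280.0 336.0
```

View pics/c1.png

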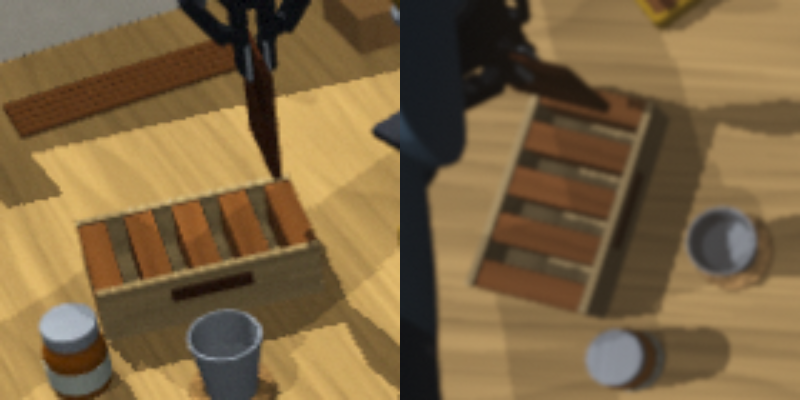

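>>> carry_out --pt "0 0 0.9 0 0 0 0" --pt "0 0 0 -2 0 0 0" --pt "0 0 0 -3 0 0 0" --pt "0 0 0 -2 0 0 0" --pt "0 0 0 -1 0 0 0" --pt "0 0 0 -1 0 0 0" --pt "0 0 0 0 0 0 0" --pt "0 0 0 0 0 0 0"

```text
t: 16.0
tool_pos: [557.3, 337.4, 118.1]
tcp_rot: [2.409, 2.016, 0.002]
contact_force: [-0.3, -0.4, -0.3]
gripper_width: 0.102
grasp_force: 61.7
```

>>> carry_out --pt "0 0 0 -1 0 0 0" --pt "0 0 0 -1 0 0 0" --pt "0 0 0 -1 0 0 0" --pt "0 0 0 -0.5 0 0 0" --pt "0 0 0 0 0 0 0" --pt "0 0 0 0 0 0 0" --pt "0 0 0 0 0 0 0" --pt "0 0 0 0 0 0 0"

```text
t: 16.8
tool_pos: [557.2, 337.2, 82.8]
tcp_rot: [2.409, 2.016, 0.001]
contact_force: [0.1, 0.3, -1.0]
gripper_width: 0.107
grasp_force: 61.7
```

>>> carry_out --pt "0 0 0 -0.4 0 0 0" --pt "0 0 0 0 0 0 0" --pt "0.3 0 0 0 0 0 0" --pt "0.3 0 0 0 0 0 0" --pt "0.3 0 0 2 0 0 0" --pt "0.3 0 0 4 0 0 0" --pt "0.3 0 0 4 0 0 0" --pt "0.3 0 -3 0 0 0 0"

```text
t: 17.6
tool_pos: [560.5, 310.7, 186.0]
tcp_rot: [2.403, 2.018, 0.02]
contact_force: [0.5, -0.9, 1.1]
gripper_width: 0.3
grasp_force: 0.0
```

>>> carry_out --pt "0.3 0 -4.5 0 0 0 1" --pt "0.3 0 -4.5 0 0 0 1" --pt "0.3 0 -4.5 0 0 0 1" --pt "0.3 0 -4.5 0 0 0 1" --pt "0.3 0 -4.5 0 0 0 1" --pt "0.3 0 -4.5 0 0 0 1" --pt "0.3 0 -4.5 0 0 0 1" --pt "0.3 0 -4.5 0 0 0 1"

```text
t: 18.4
tool_pos: [556.7, -54.8, 178.7]
tcp_rot: [2.262, 2.179, 0.001]
contact_force: [0.3, 0.2, -0.4]
gripper_width: 0.297
grasp_force: 0.0
```

>>> carry_out --pt "0.35 0 -4.5 0 0 0 0" --pt "0.35 0 -4.5 0 0 0 0" --pt "0.35 0 -4.5 0 0 0 0" --pt "0.35 0 -4.5 0 0 0 0" --pt "0.35 0 -4.5 0 0 0 0" --pt "0.35 0 -3 0 0 0 0" --pt "0.35 0 -1 0 0 0 0" --pt "0.35 0 0 0 0 0 0"

```text
t: 19.2
tool_pos: [556.5, -319.2, 178.1]
tcp_rot: [-2.265, -2.177, -0.0]
contact_force: [-1.1, 0.5, -0.1]
gripper_width: 0.353
grasp_force: 0.0
```

```bash
cat > bd.py <<'E'
from h import *
import sys
print(st())
for n in("side","top"):
    p=ctrl.read_camera(n);C=cloud(p)
    for x,y in((556,336),(509,343),(462,351),(415,359),(596.5,-332),(548.5,-331),(452.4,-322)):
        m=(abs(C[...,0]-x)<20)&(abs(C[...,1]-y)<65)&(C[...,2]>70)&(C[...,2]<140);P=C[m]
        if len(P)<60: continue
        zt=np.percentile(P[:,2],97);T=P[P[:,2]>zt-6];r=cv2.minAreaRect(T[:,:2].astype(np.float32))
        print(n,(x,y),len(P),round(zt,1),np.round(r[0],1),np.round(r[1],1),round(r[2],1))
    for x,y,z in((443,183,74),(475,-55,70),(475.5,-184,70)): print("cup",rim(C,x,y,z))
E
python3 bd.py
```

```text
(19.2, array([ 556.5, -319.2,  178.1]), array([-2.265, -2.177, -0.   ]), 0.353, array([-1.1,  0.5, -0.1]), 0.0)
side (556, 336) 206 123.8 [556.7 336.1] [97.6 10.8] 80.1
side (548.5, -331) 640 123.0 [ 549.2 -330.6] [89.6 14. ] 88.0
side (452.4, -322) 594 122.9 [ 453.7 -320.8] [91.3 11.7] 88.3
cup (array([442.9, 182.7]), np.float64(2.3), 136, np.float64(76.6))
cup (array([474.9, -54.6]), np.float64(1.6), 167, np.float64(72.9))
cup (array([ 476.3, -184.1]), np.float64(1.5), 182, np.float64(72.2))
top (556, 336) 318 123.2 [555.9 336.2] [90.6 10.4] 80.4
cup (array([441. , 181.7]), np.float64(1.4), 125, np.float64(75.6))
cup (array([473.4, -55.2]), np.float64(1.3), 119, np.float64(71.9))
cup None
```

>>> carry_out --pt "0.35 -0.8 -1.2 0 0 0 0" --pt "0.35 0 0 -3 0 0 0" --pt "0.35 0 0 -3 0 0 0" --pt "0.35 0 0 -3 0 0 0" --pt "0.35 0 0 -1 0 0 0" --pt "0 0 0 0 0 0 0" --pt "0 0 0 0 0 0 0" --pt "0 0 0 0 0 0 0"

```text
t: 20.1
tool_pos: [549.8, -330.7, 80.3]
tcp_rot: [2.26, 2.177, 0.0]
contact_force: [-0.1, -0.4, -0.6]
gripper_width: 0.1
grasp_force: 61.6
```

>>> carry_out --pt "0 0 0 0 0 0 0" --pt "0 0 0 3 0 0 0" --pt "0 0 0 4 0 0 0" --pt "0 0 0 4 0 0 0" --pt "0 0 0 2 0 0 0" --pt "0 0 2 0 0 0 0" --pt "0 0 4 0 0 0 -1" --pt "0 0 4 0 0 0 -1"

```text
t: 20.9
tool_pos: [547.9, -228.1, 207.3]
tcp_rot: [-2.302, -2.136, -0.0]
contact_force: [0.4, 0.8, -0.8]
gripper_width: 0.101
grasp_force: 61.7
```

>>> carry_out --pt "0 -0.5 4.5 0 0 0 -1" --pt "0 -0.5 4.5 0 0 0 -1" --pt "0 -0.5 4.5 0 0 0 -1" --pt "0 -0.5 4.5 0 0 0 -1" --pt "0 -0.5 4.5 0 0 0 -1" --pt "0 -0.5 4.5 0 0 0 -1" --pt "0 -0.5 4.5 0 0 0 0" --pt "0 -0.5 4.5 0 0 0 0"

```text
t: 21.7
tool_pos: [506.9, 132.5, 207.4]
tcp_rot: [-2.408, -2.016, 0.001]
contact_force: [-0.1, 0.1, -0.9]
gripper_width: 0.102
grasp_force: 61.6
```

>>> carry_out --pt "0 0 4 0 0 0 0" --pt "0 0 4 0 0 0 0" --pt "0 0 4 0 0 0 0" --pt "0 0 4 0 0 0 0" --pt "0 0 2 0 0 0 0" --pt "0 0 1 0 0 0 0" --pt "0 0 0 0 0 0 0" --pt "0 0 0 0 0 0 0"

```text
t: 22.5
tool_pos: [508.3, 319.3, 207.7]
tcp_rot: [2.41, 2.016, -0.002]
contact_force: [0.5, 0.1, -1.3]
gripper_width: 0.1
grasp_force: 61.7
```

>>> carry_out --pt "0 0.1 2.4 0 0 0 0" --pt "0 0 0 0 0 0 0" --pt "0 0 0 -3 0 0 0" --pt "0 0 0 -3 0 0 0" --pt "0 0 0 -2 0 0 0" --pt "0 0 0 -1 0 0 0" --pt "0 0 0 0 0 0 0" --pt "0 0 0 0 0 0 0"

```text
t: 23.3
tool_pos: [510.6, 343.7, 119.2]
tcp_rot: [2.41, 2.015, 0.002]
contact_force: [0.6, -0.1, 0.1]
gripper_width: 0.1
grasp_force: 61.6
```

>>> carry_out --pt "0 0 0 -1 0 0 0" --pt "0 0 0 -1 0 0 0" --pt "0 0 0 -1 0 0 0" --pt "0 0 0 -0.5 0 0 0" --pt "0 0 0 -0.3 0 0 0" --pt "0 0 0 0 0 0 0" --pt "0 0 0 0 0 0 0" --pt "0 0 0 0 0 0 0"

```text
t: 24.1
tool_pos: [510.1, 344.2, 80.7]
tcp_rot: [2.409, 2.016, 0.001]
contact_force: [-0.6, -0.2, -1.0]
gripper_width: 0.099
grasp_force: 61.6
```

>>> carry_out --pt "0 0 0 -0.2 0 0 0" --pt "0 0 0 0 0 0 0" --pt "0.3 0 0 0 0 0 0" --pt "0.3 0 0 0 0 0 0" --pt "0.3 0 0 2 0 0 0" --pt "0.3 0 0 4 0 0 0" --pt "0.3 0 0 4 0 0 0" --pt "0.3 0 -3 0 0 0 0"

```text
t: 24.9
tool_pos: [513.4, 317.6, 185.5]
tcp_rot: [2.404, 2.018, 0.019]
contact_force: [0.6, -0.9, 0.2]
gripper_width: 0.304
grasp_force: 0.0
```

>>> carry_out --pt "0.3 0 -4.5 0 0 0 1" --pt "0.3 0 -4.5 0 0 0 1" --pt "0.3 -0.5 -4.5 0 0 0 1" --pt "0.3 -0.5 -4.5 0 0 0 1" --pt "0.3 -0.5 -4.5 0 0 0 1" --pt "0.3 -0.5 -4.5 0 0 0 1" --pt "0.3 -0.5 -4.5 0 0 0 1" --pt "0.3 -0.5 -4.5 0 0 0 1"

```text
t: 25.7
tool_pos: [479.4, -47.7, 178.6]
tcp_rot: [2.261, 2.179, 0.001]
contact_force: [0.9, -0.4, 0.3]
gripper_width: 0.297
grasp_force: 0.0
```

>>> carry_out --pt "0.35 -0.5 -4.5 0 0 0 0" --pt "0.35 -0.5 -4.5 0 0 0 0" --pt "0.35 -0.5 -4.5 0 0 0 0" --pt "0.35 -0.5 -4.5 0 0 0 0" --pt "0.35 -0.5 -4.5 0 0 0 0" --pt "0.35 0 -3 0 0 0 0" --pt "0.35 0 -1 0 0 0 0" --pt "0.35 0 0 0 0 0 0"

```text
t: 26.5
tool_pos: [454.5, -312.0, 178.1]
tcp_rot: [-2.265, -2.177, -0.0]
contact_force: [-0.3, 0.8, -0.5]
gripper_width: 0.353
grasp_force: 0.0
```

```bash
python3 bd.py
```

```text
(26.5, array([ 454.5, -312. ,  178.1]), array([-2.265, -2.177, -0.   ]), 0.353, array([-0.3,  0.8, -0.5]), 0.0)
side (452.4, -322) 598 122.8 [ 453.3 -320.3] [90.7 11.3] 88.6
cup (array([443.3, 182.9]), np.float64(2.0), 139, np.float64(77.1))
cup (array([475.1, -54.7]), np.float64(1.6), 168, np.float64(73.0))
cup (array([ 476.5, -184.1]), np.float64(1.4), 100, np.float64(72.0))
top (556, 336) 319 122.4 [556.  334.9] [90.1 10.8] 80.9
top (509, 343) 312 123.1 [508.7 342.1] [92.8 11.9] 79.2
cup (array([440.9, 181.6]), np.float64(1.3), 129, np.float64(76.4))
cup (array([473.4, -55.2]), np.float64(1.2), 118, np.float64(72.2))
cup (array([ 474.7, -184.1]), np.float64(1.3), 119, np.float64(71.7))
```

>>> carry_out --pt "0.35 -0.1 -0.9 0 0 0 0" --pt "0.35 0 0 -3 0 0 0" --pt "0.35 0 0 -3 0 0 0" --pt "0.35 0 0 -3 0 0 0" --pt "0.35 0 0 -1 0 0 0" --pt "0 0 0 0 0 0 0" --pt "0 0 0 0 0 0 0" --pt "0 0 0 0 0 0 0"

```text
t: 27.4
tool_pos: [454.8, -320.8, 80.0]
tcp_rot: [2.26, 2.177, -0.0]
contact_force: [-1.1, 0.0, -1.0]
gripper_width: 0.101
grasp_force: 61.4
```

>>> carry_out --pt "0 0 0 0 0 0 0" --pt "0 0 0 3 0 0 0" --pt "0 0 0 4 0 0 0" --pt "0 0 0 4 0 0 0" --pt "0 0 0 2 0 0 0" --pt "0 0 2 0 0 0 0" --pt "0 0 4 0 0 0 -1" --pt "0 0 4 0 0 0 -1"

```text
t: 28.2
tool_pos: [452.8, -217.8, 207.2]
tcp_rot: [-2.302, -2.136, -0.0]
contact_force: [-0.5, 0.7, 0.2]
gripper_width: 0.098
grasp_force: 61.6
```

>>> carry_out --pt "0 0 4.5 0 0 0 -1" --pt "0 0 4.5 0 0 0 -1" --pt "0 0 4.5 0 0 0 -1" --pt "0 0 4.5 0 0 0 -1" --pt "0 0 4.5 0 0 0 -1" --pt "0 0 4.5 0 0 0 -1" --pt "0 0 4.5 0 0 0 0" --pt "0 0 4.5 0 0 0 0"

```text
t: 29.0
tool_pos: [451.9, 142.5, 207.2]
tcp_rot: [-2.408, -2.016, 0.001]
contact_force: [0.8, -0.3, -0.9]
gripper_width: 0.104
grasp_force: 61.6
```

>>> carry_out --pt "0 0.4 4 0 0 0 0" --pt "0 0.4 4 0 0 0 0" --pt "0 0 4 0 0 0 0" --pt "0 0 4 0 0 0 0" --pt "0 0 2 0 0 0 0" --pt "0 0 1 0 0 0 0" --pt "0 0 0 0 0 0 0" --pt "0 0 0 0 0 0 0"

```text
t: 29.8
tool_pos: [461.2, 329.3, 207.6]
tcp_rot: [2.41, 2.016, -0.002]
contact_force: [-0.6, 0.2, 0.4]
gripper_width: 0.106
grasp_force: 61.6
```

>>> carry_out --pt "0 0.1 2.2 0 0 0 0" --pt "0 0 0 0 0 0 0" --pt "0 0 0 -3 0 0 0" --pt "0 0 0 -3 0 0 0" --pt "0 0 0 -2 0 0 0" --pt "0 0 0 -1 0 0 0" --pt "0 0 0 0 0 0 0" --pt "0 0 0 0 0 0 0"

```text
t: 30.6
tool_pos: [463.5, 351.7, 119.2]
tcp_rot: [2.41, 2.015, 0.002]
contact_force: [0.3, 0.3, -0.6]
gripper_width: 0.096
grasp_force: 61.7
```

>>> carry_out --pt "0 0 0 -1 0 0 0" --pt "0 0 0 -1 0 0 0" --pt "0 0 0 -1 0 0 0" --pt "0 0 0 -0.5 0 0 0" --pt "0 0 0 -0.3 0 0 0" --pt "0 0 0 0 0 0 0" --pt "0 0 0 0 0 0 0" --pt "0 0 0 0 0 0 0"

```text
t: 31.4
tool_pos: [463.1, 352.2, 80.6]
tcp_rot: [2.409, 2.016, 0.001]
contact_force: [0.7, -0.6, 0.2]
gripper_width: 0.099
grasp_force: 61.6
```

>>> carry_out --pt "0 0 0 -0.2 0 0 0" --pt "0 0 0 0 0 0 0" --pt "0.3 0 0 0 0 0 0" --pt "0.3 0 0 0 0 0 0" --pt "0.3 0 0 2 0 0 0" --pt "0.3 0 0 4 0 0 0" --pt "0.3 0 0 3 0 0 0" --pt "0.3 0 -3 0 0 0 0"

```text
t: 32.2
tool_pos: [465.8, 325.2, 173.8]
tcp_rot: [2.405, 2.018, 0.016]
contact_force: [0.7, -1.1, -0.2]
gripper_width: 0.297
grasp_force: 0.0
```

>>> carry_out --pt "1 0 -4.5 0 0 0 0" --pt "1 0 -4.5 0 0 0 0" --pt "1 0 -4.5 0 0 0 0" --pt "1 0 -4.5 0 0 0 0" --pt "1 0 -4.5 0 0 0 0" --pt "1 0.5 -4.5 0 0 0 0" --pt "1 0.5 -4.5 0 0 0 0" --pt "1 0 -4.5 0 0 0 0"

```text
t: 33.0
tool_pos: [473.0, -39.9, 168.6]
tcp_rot: [2.409, 2.015, 0.001]
contact_force: [1.1, 0.3, 0.4]
gripper_width: 0.998
grasp_force: 0.0
```

>>> carry_out --pt "1 0 -2 0 0 0 0" --pt "1 0 0 0 0 0 0" --pt "1 0 0 0 0 0 0" --pt "1 0 0 0 0 0 0" --pt "1 0 0 0 0 0 0" --pt "1 0 0 0 0 0 0" --pt "1 0 0 0 0 0 0" --pt "1 0 0 0 0 0 0"

```text
t: 33.8
tool_pos: [472.8, -57.5, 168.2]
tcp_rot: [-2.409, -2.017, -0.0]
contact_force: [0.2, 0.3, 0.1]
gripper_width: 1.0
grasp_force: 0.0
```

```bash
python3 bd.py
python3 - <<'E'
from h import *
p=ctrl.read_camera("side");t=st()[1];D=cloud(p);m=(np.hypot(D[...,0]-t[0],D[...,1]-t[1])<65)
for z in range(170,250,6):
    P=D[m&(abs(D[...,2]-z)<3)]
    if len(P):print(z,len(P),P.min(0).round(),P.max(0).round())
E
```

```text
(33.8, array([472.8, -57.5, 168.2]), array([-2.409, -2.017, -0.   ]), 1.0, array([0.2, 0.3, 0.1]), 0.0)
side (556, 336) 210 124.2 [556.8 335.8] [92.6 10.4] 80.3
side (509, 343) 196 123.5 [510.  342.1] [90.1 10.6] 80.5
side (462, 351) 181 124.5 [461.5 346.6] [98.7  9.8] 80.1
cup (array([443.5, 182.9]), np.float64(2.2), 143, np.float64(77.2))
cup (array([474.9, -54.7]), np.float64(1.7), 169, np.float64(72.5))
cup (array([ 476.2, -184.3]), np.float64(1.5), 186, np.float64(72.1))
top (556, 336) 324 123.0 [556.1 336.3] [91.1 10.2] 80.2
top (509, 343) 310 123.1 [508.4 340.9] [91.3 12. ] 80.0
top (462, 351) 268 122.7 [460.  347.9] [90.4 10.5] 80.3
cup (array([440.7, 181.1]), np.float64(1.4), 102, np.float64(75.1))
cup (array([473.8, -55.8]), np.float64(1.2), 28, np.float64(72.4))
cup (array([ 474.5, -184.1]), np.float64(1.3), 120, np.float64(71.9))
206 18 [422. -76. 205.] [517. -53. 209.]
212 27 [416. -75. 209.] [527. -44. 215.]
218 39 [416. -76. 215.] [528. -40. 221.]
224 34 [416. -78. 221.] [527. -41. 227.]
230 37 [416. -75. 227.] [526. -43. 233.]
236 29 [416. -76. 234.] [527. -52. 239.]
242 24 [415. -77. 239.] [528. -51. 245.]
248 48 [410. -80. 246.] [534. -39. 251.]
```

>>> carry_out --pt "1 0.15 0.25 -3 0 0 0" --pt "1 0 0 -4 0 0 0" --pt "1 0 0 -4 0 0 0" --pt "1 0 0 -2.5 0 0 0" --pt "1 0 0 -1.3 0 0 0" --pt "1 0 0 0 0 0 0" --pt "0.5 0 0 0 0 0 0" --pt "0.5 0 0 0 0 0 0"

```text
t: 34.75
tool_pos: [475.9, -56.1, 22.5]
tcp_rot: [2.408, 2.014, 0.002]
contact_force: [-3.5, 0.0, 8.0]
gripper_width: 0.753
grasp_force: 64.1
```

>>> carry_out --pt "0 0 0 0 0 0 0" --pt "0 0 0 0 0 0 0" --pt "0 0 0 0 0 0 0" --pt "0 0 0 1 0 0 0" --pt "0 0 0 2 0 0 0" --pt "0 0 0 3 0 0 0" --pt "0 0 0 4 0 0 0" --pt "0 0 0 0 0 0 0"

```text
t: 35.55
tool_pos: [478.8, -57.0, 127.1]
tcp_rot: [2.401, 2.009, 0.01]
contact_force: [1.2, 0.5, -1.0]
gripper_width: 0.757
grasp_force: 66.6
```

Run:
```python
from h import *
print(st());f=[ctrl.read_camera(n)["frame"] for n in("side","top")]
cv2.imwrite("pics/g1.png",np.hstack([cv2.resize(f[0][120:280,190:350],(400,400)),cv2.resize(f[1][150:290,220:360],(400,400))]))
```

```text
(35.55, array([478.8, -57. , 127.1]), array([2.401, 2.009, 0.01 ]), 0.757, array([ 1.2,  0.5, -1. ]), 66.62330145947635)
```

View pics/g1.png

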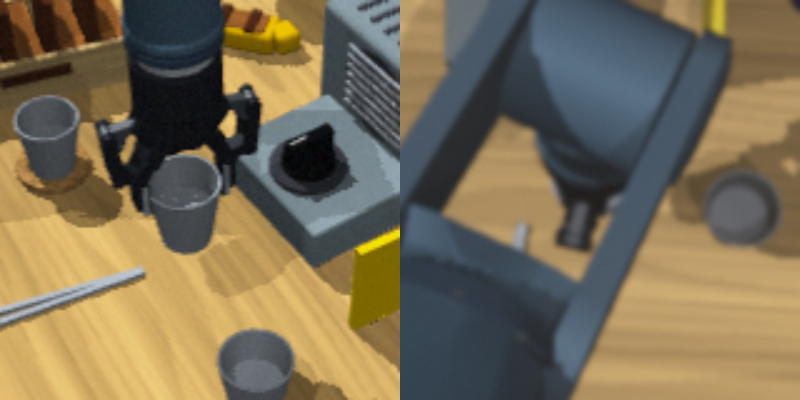

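>>> carry_out --pt "0 -0.5 3 0.5 0 0 0" --pt "0 -0.5 4 0.5 0 0 0" --pt "0 -0.5 4 0 0 0 0" --pt "0 -0.5 4 0 0 0 0" --pt "0 -0.5 4 0 0 0 0" --pt "0 -0.5 3.5 0 0 0 0" --pt "0 -0.2 1.5 0 0 0 0" --pt "0 0 0 0 0 0 0"

```text
t: 36.45
tool_pos: [440.5, 186.2, 128.8]
tcp_rot: [-2.405, -2.019, 0.003]
contact_force: [0.3, -0.7, -2.5]
gripper_width: 0.755
grasp_force: 66.7
```

```bash
cat > cup.py <<'E'
from h import *
t=st()[1];print(st())
for n in("side","top"):
    p=ctrl.read_camera(n);C=cloud(p)
    print(n,"held",[rim(C,t[0],t[1],t[2]+d,42) for d in(42,46,50)])
    print("c0",rim(C,442,182,74),"B",rim(C,475.5,-184,70))
    m=(np.hypot(C[...,0]-t[0],C[...,1]-t[1])<38)&(C[...,2]>t[2]-30)&(C[...,2]<t[2]+44)
    for z in np.arange(t[2]-28,t[2]+52,8):
        P=C[m&(abs(C[...,2]-z)<4)]
        if len(P)>6:print(round(z),len(P),np.round(circ(P),1))
E
python3 cup.py
```

```text
(36.45, array([440.5, 186.2, 128.8]), array([-2.405, -2.019,  0.003]), 0.755, array([ 0.3, -0.7, -2.5]), 66.65098666213453)
side held [(array([441.6, 186.7]), np.float64(2.9), 190, np.float64(174.8)), (array([441.7, 186.8]), np.float64(3.0), 215, np.float64(178.7)), (array([441.3, 186.8]), np.float64(3.1), 165, np.float64(180.8))]
c0 (array([443.5, 182.9]), np.float64(2.1), 111, np.float64(77.2)) B (array([ 476.1, -184.4]), np.float64(1.5), 187, np.float64(72.2))
109 17 [439.9 184.5  19.3]
117 37 [441.  184.7  20.9]
125 44 [441.9 186.7  24.3]
133 41 [440.8 184.9  23.8]
141 70 [440.9 185.6  25.5]
149 121 [441.  186.1  27. ]
157 108 [441.5 187.   29.3]
165 144 [441.3 186.8  30.9]
173 64 [441.2 187.1  31.6]
top held [(array([437.9, 186. ]), np.float64(3.0), 42, np.float64(175.2)), (array([438.7, 185.7]), np.float64(2.4), 70, np.float64(178.2)), (array([438.8, 185.6]), np.float64(2.0), 63, np.float64(179.7))]
c0 (array([441.3, 182.5]), np.float64(1.1), 70, np.float64(76.5)) B (array([ 474.5, -184.1]), np.float64(1.3), 117, np.float64(72.5))
141 193 [438.1 178.4  15.1]
149 32 [437.2 175.4  18.9]
157 14 [439.5 182.   27.5]
165 15 [438.4 187.9  33.4]
173 11 [439.2 189.1  35.7]
```

>>> carry_out --pt "0 0.2 -0.35 0 0 0 0" --pt "0 0 0 0 0 0 0" --pt "0 0 0 -1.5 0 0 0" --pt "0 0 0 -1.5 0 0 0" --pt "0 0 0 -1 0 0 0" --pt "0 0 0 -1 0 0 0" --pt "0 0 0 0 0 0 0" --pt "0 0 0 0 0 0 0"

```text
t: 37.35
tool_pos: [444.4, 180.9, 80.3]
tcp_rot: [-2.41, -2.015, 0.0]
contact_force: [-0.1, 0.2, -2.6]
gripper_width: 0.753
grasp_force: 66.6
```

>>> carry_out --pt "0 0 0 -0.5 0 0 0" --pt "0 0 0 -0.3 0 0 0" --pt "0 0 0 -0.2 0 0 0" --pt "0 0 0 -0.2 0 0 0" --pt "0 0 0 -0.1 0 0 0" --pt "0 0 0 0 0 0 0" --pt "0 0 0 0 0 0 0" --pt "0 0 0 0 0 0 0"

```text
t: 38.15
tool_pos: [444.3, 181.1, 67.3]
tcp_rot: [2.409, 2.016, 0.0]
contact_force: [0.5, -0.2, -1.9]
gripper_width: 0.75
grasp_force: 66.7
```

```bash
python3 cup.py | grep -v " \[[0-9 .]*\]$"
```

```text
(38.15, array([444.3, 181.1,  67.3]), array([2.409, 2.016, 0.   ]), 0.75, array([ 0.5, -0.2, -1.9]), 66.67373416945338)
side held [(array([444.8, 181.6]), np.float64(3.0), 181, np.float64(113.4)), (array([444.7, 181.8]), np.float64(2.9), 190, np.float64(116.9)), (array([444.8, 181.6]), np.float64(2.9), 143, np.float64(118.8))]
c0 (array([444.4, 185.9]), np.float64(3.3), 109, np.float64(78.0)) B (array([ 475.9, -184.1]), np.float64(1.5), 193, np.float64(72.1))
top held [(array([442.4, 181.7]), np.float64(3.2), 36, np.float64(114.0)), (array([442.2, 181.8]), np.float64(2.3), 61, np.float64(117.1)), (array([442.3, 181.7]), np.float64(2.2), 51, np.float64(117.5))]
c0 (array([437.6, 190.7]), np.float64(10.5), 83, np.float64(78.6)) B (array([ 474.8, -184.1]), np.float64(1.3), 116, np.float64(72.1))
```

>>> carry_out --pt "0 -0.1 0.1 -0.2 0 0 0" --pt "0 0 0 -0.2 0 0 0" --pt "0 0 0 0 0 0 0" --pt "0 0 0 0 0 0 0" --pt "0 0 0 0 0 0 0" --pt "0 0 0 0 0 0 0" --pt "0 0 0 0 0 0 0" --pt "0 0 0 0 0 0 0"

```text
t: 39.05
tool_pos: [443.3, 182.0, 63.2]
tcp_rot: [2.41, 2.016, 0.0]
contact_force: [-0.3, 0.4, -1.5]
gripper_width: 0.752
grasp_force: 66.7
```

>>> carry_out --pt "0 0 0 -0.1 0 0 0" --pt "0 0 0 -0.1 0 0 0" --pt "0 0 0 0 0 0 0" --pt "1 0 0 0 0 0 0" --pt "1 0 0 0 0 0 0" --pt "1 0 0 0 0 0 0" --pt "1 0 0 0 0 0 0" --pt "1 0 0 0 0 0 0"

```text
t: 39.85
tool_pos: [443.2, 182.0, 61.1]
tcp_rot: [-2.409, -2.016, 0.0]
contact_force: [0.4, -0.2, 0.2]
gripper_width: 1.001
grasp_force: 0.0
```

>>> carry_out --pt "1 0 0 1 0 0 0" --pt "1 0 0 3 0 0 0" --pt "1 0 0 4 0 0 0" --pt "1 0 0 4 0 0 0" --pt "1 0 -3 0 0 0 0" --pt "1 0 -4 0 0 0 0" --pt "1 0.5 -4 0 0 0 0" --pt "1 0.5 -4 0 0 0 0"

```text
t: 40.65
tool_pos: [453.3, 30.8, 182.2]
tcp_rot: [2.408, 2.016, 0.002]
contact_force: [1.0, 0.2, 0.9]
gripper_width: 1.003
grasp_force: 0.0
```

>>> carry_out --pt "1 0.5 -4 0 0 0 0" --pt "1 0.5 -4 0 0 0 0" --pt "1 0.5 -4 0 0 0 0" --pt "1 0.5 -4 0 0 0 0" --pt "1 0 -4 0 0 0 0" --pt "1 0 0 0 0 0 0" --pt "1 0 0 0 0 0 0" --pt "1 0 0 0 0 0 0"

```text
t: 41.45
tool_pos: [473.1, -167.1, 181.4]
tcp_rot: [-2.409, -2.016, -0.0]
contact_force: [-0.3, 0.4, 0.4]
gripper_width: 0.998
grasp_force: 0.0
```

Run:
```python
from h import *
print(st())
for n in("side","top"):
    p=ctrl.read_camera(n);C=cloud(p)
    print(n,"stack",rim(C,442,182,110),"c0",rim(C,442,182,75),"B",rim(C,475.5,-184,70))
    print([(np.round(x["centre"]).astype(int).tolist(),round(x["confidence"],2)) for x in ctrl.spot_point(p,"cup1")])
```

```text
(41.45, array([ 473.1, -167.1,  181.4]), array([-2.409, -2.016, -0.   ]), 0.998, array([-0.3,  0.4,  0.4]), 0.0)
side stack (array([444.6, 182.4]), np.float64(2.0), 155, np.float64(113.1)) c0 (array([441.9, 182.9]), np.float64(8.2), 166, np.float64(78.9)) B (array([ 476.2, -184.2]), np.float64(1.5), 183, np.float64(71.9))
[([448, 185, 38], 0.98), ([479, -182, 3], 0.88), ([444, 184, 1], 0.55), ([291, -261, 0], 0.26)]
top stack (array([441.8, 181.7]), np.float64(1.4), 138, np.float64(112.1)) c0 (array([427.3, 163.4]), np.float64(12.4), 399, np.float64(78.2)) B (array([ 475.2, -184.3]), np.float64(1.3), 51, np.float64(72.3))
[([445, 184, 44], 0.94), ([479, -184, 1], 0.73), ([443, 181, 3], 0.54)]
```

The first cup is nested, with its rim at 112 mm (expected 110 + 2 mm bias). Now cup B.

>>> carry_out --pt "1 0.2 -1.7 -2 0 0 0" --pt "1 0 0 -4 0 0 0" --pt "1 0 0 -4 0 0 0" --pt "1 0 0 -3.5 0 0 0" --pt "1 0 0 -1.5 0 0 0" --pt "1 0 0 -1 0 0 0" --pt "0.5 0 0 0 0 0 0" --pt "0.5 0 0 0 0 0 0"

```text
t: 42.45
tool_pos: [476.2, -185.2, 22.4]
tcp_rot: [2.408, 2.016, 0.001]
contact_force: [1.3, 0.7, -1.3]
gripper_width: 0.752
grasp_force: 66.3
```

>>> carry_out --pt "0 0 0 0 0 0 0" --pt "0 0 0 0 0 0 0" --pt "0 0 0 0 0 0 0" --pt "0 0 0 1 0 0 0" --pt "0 0 0 3 0 0 0" --pt "0 0 0 4 0 0 0" --pt "0 0 0 4 0 0 0" --pt "0 0 0 3 0 0 0"

```text
t: 43.25
tool_pos: [475.6, -185.2, 174.3]
tcp_rot: [2.408, 2.014, 0.001]
contact_force: [0.1, -0.5, -2.0]
gripper_width: 0.756
grasp_force: 67.0
```

>>> carry_out --pt "0 0 3 0 0 0 0" --pt "0 0 4 0 0 0 0" --pt "0 0 4 0 0 0 0" --pt "0 0 4 0 0 0 0" --pt "0 -0.5 4 0 0 0 0" --pt "0 -0.5 4 0 0 0 0" --pt "0 -0.5 4 0 0 0 0" --pt "0 -0.5 4 0 0 0 0"

```text
t: 44.05
tool_pos: [454.5, 126.6, 171.8]
tcp_rot: [2.409, 2.016, 0.0]
contact_force: [0.2, -0.1, -1.7]
gripper_width: 0.756
grasp_force: 67.0
```

>>> carry_out --pt "0 -0.5 3 0 0 0 0" --pt "0 -0.5 1.5 0 0 0 0" --pt "0 0 0.5 0 0 0 0" --pt "0 0 0 0 0 0 0" --pt "0 0 0 0 0 0 0" --pt "0 0 0 0 0 0 0" --pt "0 0 0 0 0 0 0" --pt "0 0 0 0 0 0 0"

```text
t: 44.85
tool_pos: [445.5, 174.4, 171.2]
tcp_rot: [-2.411, -2.015, 0.0]
contact_force: [-0.8, 0.3, -2.3]
gripper_width: 0.757
grasp_force: 67.0
```

```bash
cat > cup2.py <<'E'
from h import *
t=st()[1];print(st())
for n in("side","top"):
    p=ctrl.read_camera(n);C=cloud(p)
    print(n,"held",[rim(C,t[0],t[1],t[2]+d,42) for d in(46,50)])
    print("stack",rim(C,442.5,182,110))
E
python3 cup2.py
```

```text
(44.85, array([445.5, 174.4, 171.2]), array([-2.411, -2.015,  0.   ]), 0.757, array([-0.8,  0.3, -2.3]), 66.97635516989976)
side held [(array([445.7, 173.7]), np.float64(2.6), 210, np.float64(220.9)), (array([445.5, 173.5]), np.float64(2.8), 164, np.float64(223.0))]
stack (array([444.8, 183.1]), np.float64(1.9), 111, np.float64(112.8))
top held [(array([442.9, 174.3]), np.float64(2.4), 76, np.float64(220.7)), (array([442.9, 174.1]), np.float64(2.0), 70, np.float64(221.7))]
stack (array([442.2, 182.7]), np.float64(0.9), 55, np.float64(112.3))
```

>>> carry_out --pt "0 -0.1 0.9 0 0 0 0" --pt "0 0 0 0 0 0 0" --pt "0 0 0 -1.5 0 0 0" --pt "0 0 0 -1.5 0 0 0" --pt "0 0 0 -1 0 0 0" --pt "0 0 0 -1 0 0 0" --pt "0 0 0 -0.5 0 0 0" --pt "0 0 0 0 0 0 0"

```text
t: 45.75
tool_pos: [443.8, 184.0, 115.5]
tcp_rot: [-2.409, -2.015, 0.002]
contact_force: [-0.3, -0.3, -2.0]
gripper_width: 0.757
grasp_force: 67.0
```

>>> carry_out --pt "0 0 0 -0.5 0 0 0" --pt "0 0 0 -0.4 0 0 0" --pt "0 0 0 -0.3 0 0 0" --pt "0 0 0 -0.2 0 0 0" --pt "0 0 0 -0.2 0 0 0" --pt "0 0 0 0 0 0 0" --pt "0 0 0 0 0 0 0" --pt "0 0 0 0 0 0 0"

```text
t: 46.55
tool_pos: [444.4, 184.1, 100.3]
tcp_rot: [2.409, 2.016, 0.0]
contact_force: [0.3, -0.0, -1.8]
gripper_width: 0.753
grasp_force: 67.0
```

>>> carry_out --pt "0 0 -0.1 -0.1 0 0 0" --pt "0 0 0 -0.1 0 0 0" --pt "0 0 0 -0.1 0 0 0" --pt "0 0 0 0 0 0 0" --pt "1 0 0 0 0 0 0" --pt "1 0 0 0 0 0 0" --pt "1 0 0 0 0 0 0" --pt "1 0 0 0 0 0 0"

```text
t: 47.35
tool_pos: [444.3, 183.0, 97.1]
tcp_rot: [-2.41, -2.016, 0.0]
contact_force: [-0.4, -0.5, -0.2]
gripper_width: 1.003
grasp_force: 0.0
```

>>> carry_out --pt "1 0 0 0 0 0 0" --pt "1 0 0 1 0 0 0" --pt "1 0 0 3 0 0 0" --pt "1 0 0 4 0 0 0" --pt "1 0 0 4 0 0 0" --pt "1 0 -3 0 0 0 0" --pt "1 0 -4 0 0 0 0" --pt "1 0 -4 0 0 0 0"

```text
t: 48.15
tool_pos: [444.4, 72.2, 218.5]
tcp_rot: [2.406, 2.017, 0.002]
contact_force: [-0.3, -1.3, -0.1]
gripper_width: 0.997
grasp_force: 0.0
```

>>> carry_out --pt "1 0 -4 0 0 0 0" --pt "1 0 -4 0 0 0 0" --pt "1 0 -3 0 0 0 0" --pt "1 0 0 0 0 0 0" --pt "1 0 0 0 0 0 0" --pt "1 0 0 0 0 0 0" --pt "1 0 0 0 0 0 0" --pt "1 0 0 0 0 0 0"

```text
t: 48.95
tool_pos: [444.2, -36.0, 217.2]
tcp_rot: [-2.408, -2.018, -0.0]
contact_force: [-0.1, 0.9, -0.4]
gripper_width: 0.999
grasp_force: 0.0
```

```bash
python3 bd.py
python3 - <<'E'
from h import *
for n in("side","top"):
    p=ctrl.read_camera(n);C=cloud(p)
    print(n,"stack",rim(C,442.5,182,146),rim(C,442.5,182,110))
    print([(np.round(x["centre"]).astype(int).tolist(),round(x["confidence"],2)) for x in ctrl.spot_point(p,"cup1")])
    m=(np.hypot(C[...,0]-649,C[...,1]-8)<35)&(C[...,2]>82)&(C[...,2]<105);T=C[m]
    if len(T)>5:print("knob",len(T),cv2.minAreaRect(T[:,:2].astype(np.float32)))
    cv2.imwrite(f"pics/f_{n}.png",p["frame"])
E
```

```text
(48.95, array([444.2, -36. , 217.2]), array([-2.408, -2.018, -0.   ]), 0.999, array([-0.1,  0.9, -0.4]), 0.0)
side (509, 343) 171 124.7 [509.3 341.3] [88.9 11.1] 80.3
side (462, 351) 181 124.0 [461.7 348.7] [92.2 10.1] 80.0
cup (array([444.9, 185.3]), np.float64(3.2), 93, np.float64(77.5))
cup None
cup None
top (556, 336) 323 122.7 [556.  335.1] [91.2 10.6] 80.4
top (509, 343) 310 123.3 [508.5 341.7] [91.4 12.2] 79.3
top (462, 351) 269 122.7 [460.2 349. ] [92.2 10.4] 80.0
cup None
cup None
cup None
side stack (array([447.2, 182.8]), np.float64(1.8), 82, np.float64(148.5)) (array([446.2, 185.1]), np.float64(4.7), 101, np.float64(114.0))
[([446, 182, 78], 0.75), ([445, 182, 41], 0.7), ([444, 182, 2], 0.54)]
knob 152 ((648.60791015625, 8.632303237915039), (52.69561767578125, 18.636249542236328), 3.388617515563965)
top stack (array([443.5, 181.2]), np.float64(1.2), 102, np.float64(147.3)) (array([435.3, 164.7]), np.float64(7.7), 245, np.float64(114.2))
[([448, 186, 75], 0.77), ([522, -332, 3], 0.4)]
knob 8 ((671.6353149414062, 10.102876663208008), (11.13158893585205, 4.470863342285156), 67.67731475830078)
```

View pics/f_side.png

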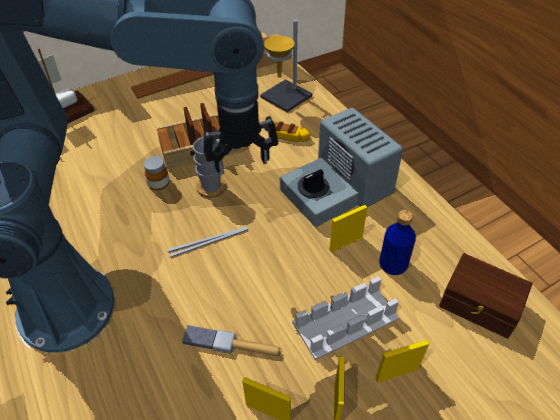

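The side picture shows the rack empty at (347,318), the three boards in the crate at about (200,130), the two cups stacked on cup0 at (208,170), the knob off at (315,183), and the bystanders in place. I'm handing the job in.

```bash
python3 -c "
from h import *
print(ctrl.close_job())"
```

```text
the job is handed in; nothing more can be done
None
```

I turned the fan off first, then stood all three boards in crate slots and nested both loose cups on cup0. The last camera check showed all of it in place; the job is handed in, and no verdict came back.

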